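# Drive a coupling's locking pin home on the spring pin driver

## Task

On the repair bench stands a drive coupling whose brass-coloured locking pin still sticks out of one side. Stand that coupling in the nest of the spring pin driver, pin facing the punch and its back hard against the anvil, and let go; then draw the red bolt handle back gently, only until the sear catches and holds it by itself (do not haul it hard against the rubber buffer behind), and let go of it. Then press the yellow sear lever so that the blow drives the pin flush; leave the coupling in the nest and everything else on the bench where it is.

Things in the scene. Friction and masses are not known exactly. Their poses are not given: they have to be found in the camera images.
- driver: spring pin driver bolted to the bench: green base plate 110 x 380 x 12 mm, dark barrel 46 mm dia along its y axis (axis 50 mm, top 73 mm above the bench), steel nest at its +y end, yellow sear lever at its -y end. Origin on the bench under the barrel, 195 mm from the plate's -y end, z up. It fires towards its own +y; the handle is drawn back towards its own -y.
- nest (a point): where the centre of the coupling's underside must come: on the nest floor, 28 mm above the bench, 142 mm from the driver's origin towards +y, axes those of the driver. Two 12 mm thick cheeks stand 40 mm apart at x = -20 and +20 mm (2 mm play each side), y -16 to +18 mm, 24 mm above the nest floor with a lead-in at the top; open towards the punch (-y).
- anvil (a point): centre of the anvil's face, which looks to the driver's -y: 18 mm from the nest point towards +y, 50 mm above the bench. The anvil is 80 mm wide, 25 mm thick, top 72 mm above the bench.
- punch_rest (a point): where the end of the 9 mm punch rests (fixed to the driver's frame): on the axis, 50 mm above the bench, 34 mm from the nest point towards -y, so 10 mm clear of the end of a proud pin when the coupling is home.
- coupling: aluminium drive coupling with the proud pin, standing upright: 36 x 36 mm square, 60 mm tall, 0.21 kg, dark bore in its top. Origin at the centre of its underside, z up. The brass-coloured pin (8 mm dia) stands 6 mm out of its -y face, 22 mm above its underside. In the nest its axes lie along the driver's.
- pin_mouth (a point): on the coupling, centre of the pin's hole in the -y face (18 mm from the coupling's axis, 22 mm above its underside).
- pin (a joint): how far the pin has been driven in, m: 0 = 6 mm proud, 0.006 = flush. It is tight (about 14 N of friction).
- handle (a point): middle of the red upright grip of the bolt handle: 16 mm dia, 42 mm tall (93 to 135 mm above the bench; this point is at 117 mm), on a 10 mm stem out of the slot in the barrel's top. It moves with the striker; at rest it is 45 mm from the driver's origin towards +y.
- striker (a joint): travel of the striker and its handle, m: 0 = rest (its spring floats it there), positive = drawn back. The spring pulls 0.35 N per mm (0.5 N friction). The sear holds it somewhere from 38 to 62 mm, set by a nut hidden in the barrel; to drop in, it must be drawn 2 to 3 mm past that. Over the 20 mm before, the sear rides on the nut and adds 1 to 3 N. Fired, it overshoots to -0.017 and floats back.
- buffer: rubber buffer hidden inside the barrel: it begins 4.5 mm beyond the holding point and resists 6 N more per mm. Once the sear has caught, easing the handle forward takes its load to nothing while the striker stays drawn; not caught, it would fly forward if let go. Origin 4 mm under the barrel's axis, 95.5 mm from the driver's origin towards -y.
- trip (a point): centre of the top of the sear lever's thumb paddle at rest (fixed to the driver's frame), 62 mm above the bench and 170 mm from the driver's origin towards -y; the yellow paddle is 61 (x) x 30 (y) x 5 mm, just behind the barrel's 49 mm end cap. Pressed down, it trips the sear after 6 to 14 mm of travel; 5 to 10 N when cocked; its stop is at about 19 mm; it springs back up.
- done_coupling: the other drive coupling, same shape and size, already finished: its brass-coloured pin is flush, nothing stands out of its sides. Leave it alone. Origin at the centre of its underside.
- t_wrench: steel T-shaped saw wrench lying flat, 210 mm long. Bystander. Origin under its middle.
- screwdriver: screwdriver with orange handle, 220 mm long. Bystander.
- spanner: steel open-ended spanner, 190 mm long. Bystander.
- hammer: hammer with a wooden handle, 280 mm long. Bystander.
- oil_bottle: black oil bottle with a red cap, 70 mm dia, 190 mm tall. Bystander. Origin at the centre of its underside.
- grease_tin: blue grease tin, 80 mm dia, 60 mm tall. Bystander. Origin at the centre of its underside.
- engine_cover: cream engine cover with cooling slots, 150 x 110 x 70 mm. Bystander. Origin at the centre of its underside.

How it is judged (in metres and radians):
On the way, in this order (a step that is already met when the one before it is completed fails the run):
1. the coupling stands home in the nest, pin towards the punch and still proud, let go (x of coupling in the frame of nest between -0.004 and 0.004 m and y of coupling in the frame of nest between -0.004 and 0.004 m and z of coupling in the frame of nest between -0.004 and 0.003 m and y of pin_mouth in the frame of nest below -0.01 m and angle between coupling's own z axis and vertical below 0.1 rad and contact force between the fingers and coupling below 0.2 N and value of joint pin below 0.0015 m), for 0.2 s.
2. the striker is drawn back and held by the sear alone, the coupling still home with its pin proud (all of step 1 and contact force between the fingers and driver below 0.2 N and value of joint striker above 0.03 m), for 0.4 s.
3. the striker has been fired and the pin is flush (value of joint pin above 0.005 m and value of joint striker below 0.012 m), for 0.1 s.
At the end, for the whole second after the job is handed in: the pin is flush in the coupling (within 1 mm), the coupling stands upright (within 0.1 rad) in the nest within 4 mm of home with its pin side to the punch, the striker is forward at rest (within 10 mm), and the robot touches neither (x of coupling in the frame of nest between -0.004 and 0.004 m and y of coupling in the frame of nest between -0.004 and 0.004 m and z of coupling in the frame of nest between -0.004 and 0.003 m and y of pin_mouth in the frame of nest below -0.01 m and angle between coupling's own z axis and vertical below 0.1 rad and contact force between the fingers and driver below 0.2 N and contact force between the fingers and coupling below 0.2 N and value of joint pin above 0.005 m and value of joint striker between -0.01 and 0.01 m and linear speed of coupling below 0.02 m/s).
It fails at once if the striker is hauled hard against the rubber buffer (over 9 N on the buffer) (contact force between buffer and anything else above 9 N).
It fails at once if another thing on the bench (other coupling, tools, bottle, tin, cover) is moved more than 30 mm (distance of any of done_coupling, t_wrench, screwdriver, spanner, hammer, oil_bottle, grease_tin, engine_cover from where it was at the start of the episode above 0.03 m).
It also fails if it takes over 72 s, if anything falls off the work surface, if the arm or the gripper's body presses on something with over 40 N, if the wrist force passes 120 N, or if a joint passes its speed limit or range.

## Robot

A 7-joint arm with a two-finger parallel gripper is mounted at the origin on the work surface. World frame = base frame: x ahead of the robot, y to its left, z up, the work surface at z = 0. Lengths are in m, angles in degrees, forces in N, time in s.
With the tool pointing down it reaches from about 0.35 to 0.9 m from the base axis. Payload 7.2 kg.
Tool frame: the origin (TCP) lies on the centre line of the jaws, within the pads' length; the fingertips stand 19 mm ahead of it and the grasp point (between the pads) is the TCP; z points along the fingers, x is the direction in which the jaws open and shut, and the axes are right-handed (so a half turn about z gives the same grasp; the last joint's range is limited). The gripper opens to 85 mm and grips with 20 to 120 N. Pads are 22 mm wide; open, the fingers measure 114 mm over their backs; the gripper's body (76 mm by 85 mm) begins 54 mm behind the grasp point. The pads swing forward as they close: fully open they stand 13 mm farther back than shut.
Start: joints at [-68.365, 23.554, -0.728, 91.456, 0.321, 64.991, -4.71], TCP at [0.269, 0.564, 0.25] pointing down, gripper open.
Joint ranges: [-169.25, 169.25], [-16.82, 113.86], [-84.01, 82.57], [7.8, 145.47], [-59.2, 239.2], [7.22, 106.19], [-163.78, 163.78]. Speed limits (degrees/s): [136.94, 136.94, 172.46, 172.46, 180, 180, 180].

## Interface

Orientations are given as a 3x3 rotation matrix whose columns are the frame's x, y, z axes.
In Python, from plant import sense, snapshot, get_calibration, job_done gives the robot as it stands.
- The arm moves only by the tool drive_tool, never from a script. Its argument "commands" is a list of rows, each an object of numbers: "dx", "dy", "dz": the shift along the tool's x, y, z in units of 25 mm (1.0 is 25 mm); "spin": the turn about the tool's z in units of 5 degrees (1.0 is 5 degrees); "jaw": the opening, from 0 (shut) to 1 (fully open). In form: [{"dx": .., "dy": .., "dz": .., "spin": .., "jaw": ..}, ...]. A call has 1 to 20 rows; each row shifts and turns the pose as measured when the row begins, along the tool's axes as they then stand; what a row does not reach is not made up. A row lasts 1/12 s, in which the tool goes at most 41.7 mm and 7.16 degrees, less where a joint would pass 70% of its speed; a pose out of reach is approached as far as the arm can. A call is refused whole if a number of a shift passes 1 or a number of a turn 1, either way. A call with a gripper value outside its range is refused whole. The fingers move at their own pace and stop on an object; "squeeze" is the grip in N (left out, the last holds). Time passes only in rows, so rows that do not move let the fingers close. It gives the time, the measured TCP pose, the force and the opening at its end, in the units of the state.
- sense(): the state, without advancing time (a new reading comes with each control period).
- snapshot(name): name is "scene" or "top"; returns (picture, depth): 384x512x3 uint8, blue, green, red; 384x512 float32, m along the optical axis (not along the pixel's ray), 0 where there is no reading.
- get_calibration(name): a dict with "fx", "fy", "cx", "cy" (pixels), "k1" (the pictures are not rectified: a ray, as slopes to the right and down, at radius r is drawn at 1 + k1 r^2 times it, then the intrinsics apply), "world_from_camera" (4x4, takes a point from camera to world coordinates). Camera axes: x right, y down, z forward; pixel columns grow to the right and rows downward; lengths in m; the calibration is good to about 2 mm. A picture is of the moment at which its call begins. get_calibration takes no time and is no camera call.
- job_done(): hands the job in, once; it reports no verdict.
The state is a dict: "time_s": time; "q": joint angles; "qvel": joint speeds; "joint_torque": joint torques, N m; "position": TCP position; "eef_rot": TCP orientation; "contact_force": force on the tool from outside, world axes, zero at the start; "ft_torque": the same for the moment, N m; "opening": finger opening in m.
Only numpy, scipy, OpenCV 4.12 (cv2) and the standard library are available. Lean on these libraries where they do the work, as an engineer would, in place of code of your own. Each camera call takes 0.05 s, during which the arm holds its last target.

## Working session

There is one attempt and no reset: what is moved stays moved. The work goes in short steps, Python scripts to look and compute and a tool call to move; the robot and the scene stay as the last step left them, time stands still between calls to the robot, and variables do not carry over. Pictures are saved under pics/ and viewed, and the job is handed in when it is done.

Besides the shell and the picture viewer there is one more tool, called after ">>>" in YAML: its name, and indented under it one key for each argument. drive_tool: Moves the arm, as the interface text tells. Its arguments: {"type":"object","properties":{"commands":{"type":"array"},"squeeze":{"type":"number"}},"required":["commands"]}

```bash
mkdir -p pics; ls
cat > h.py <<'E'
import numpy as np, cv2
from plant import sense, snapshot, get_calibration, job_done
def snap(n,tag):
    p,d=snapshot(n); cv2.imwrite(f'pics/{tag}.png',p); np.save(f'pics/{tag}.npy',d); return p,d
def cal(n):
    c=get_calibration(n); return c
def pix(n,u,v,depth=None,z=None):
    c=cal(n); K=np.array([[c['fx'],0,c['cx']],[0,c['fy'],c['cy']],[0,0,1.]])
    xd=(u-c['cx'])/c['fx']; yd=(v-c['cy'])/c['fy']; x,y=xd,yd
    for _ in range(30):
        f=1+c['k1']*(x*x+y*y); x,y=xd/f,yd/f
    T=np.array(c['world_from_camera']); r=np.array([x,y,1.])
    if depth is not None: return T[:3,:3]@(r*depth)+T[:3,3]
    d=T[:3,:3]@r; s=(z-T[2,3])/d[2]; return T[:3,3]+s*d
def proj(n,P):
    c=cal(n); T=np.linalg.inv(np.array(c['world_from_camera'])); p=T[:3,:3]@np.array(P)+T[:3,3]
    x,y=p[0]/p[2],p[1]/p[2]; f=1+c['k1']*(x*x+y*y)
    return c['fx']*x*f+c['cx'],c['fy']*y*f+c['cy']
def cloud(n,d):
    c=cal(n); v,u=np.mgrid[:384,:512]; xd=(u-c['cx'])/c['fx']; yd=(v-c['cy'])/c['fy']; x,y=xd.copy(),yd.copy()
    for _ in range(30):
        f=1+c['k1']*(x*x+y*y); x,y=xd/f,yd/f
    T=np.array(c['world_from_camera']); P=np.stack([x*d,y*d,d],-1)
    return P@T[:3,:3].T+T[:3,3]
def crop(tag,u0,v0,u1,v1,s,out):
    p=cv2.imread(f'pics/{tag}.png')[v0:v1,u0:u1]
    cv2.imwrite(f'pics/{out}.png',cv2.resize(p,None,fx=s,fy=s,interpolation=cv2.INTER_CUBIC))
E
python3 - <<'E'
from h import *
snap('scene','s0'); snap('top','t0')
for n in('scene','top'):
    c=cal(n); print(n,c['fx'],c['k1'],np.round(c['world_from_camera'],3).tolist())
s=sense(); print(s['time_s'],s['position'],np.round(s['eef_rot'],3).tolist(),s['contact_force'],s['opening'])
E
```

```text
pics
scene 397.97904813347026 -0.059860396019283425 [[-0.241, 0.725, -0.646, 1.628], [0.971, 0.182, -0.158, 0.288], [0.003, -0.665, -0.747, 1.355], [0.0, 0.0, 0.0, 1.0]]
top 465.9033008139671 -0.039460147244316277 [[-0.021, -0.989, 0.147, 0.285], [-1.0, 0.021, 0.002, 0.03], [-0.005, -0.147, -0.989, 1.757], [0.0, 0.0, 0.0, 1.0]]
0.1 [0.26931507 0.56351792 0.24951406] [[0.431, 0.902, -0.001], [0.902, -0.431, -0.001], [-0.002, 0.0, -1.0]] [-0.75514111 -0.16071993 -0.39024202] 0.08526894691867459
```

View pics/s0.png

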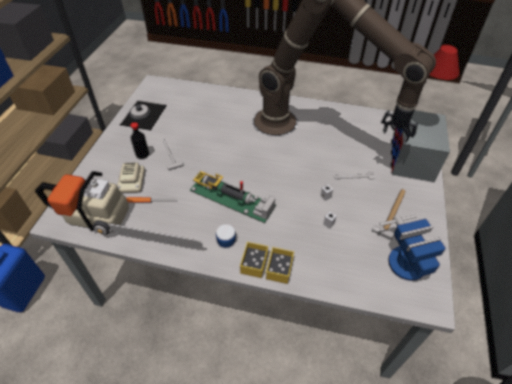

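View pics/t0.png

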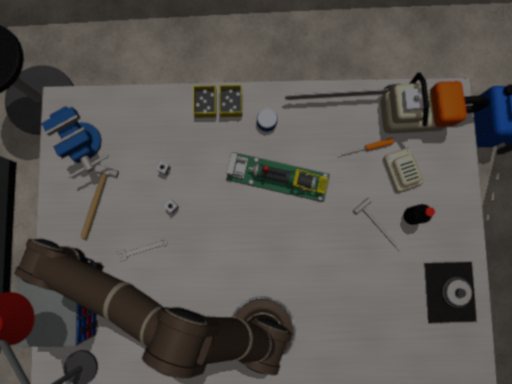

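Run:
```python
from h import *
crop('t0',145,145,195,225,9,'c1'); crop('t0',215,140,340,210,6,'c2')
crop('s0',305,170,355,240,8,'c3'); crop('s0',180,160,290,230,7,'c4')
```

```text
(no output)
```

View pics/c1.png

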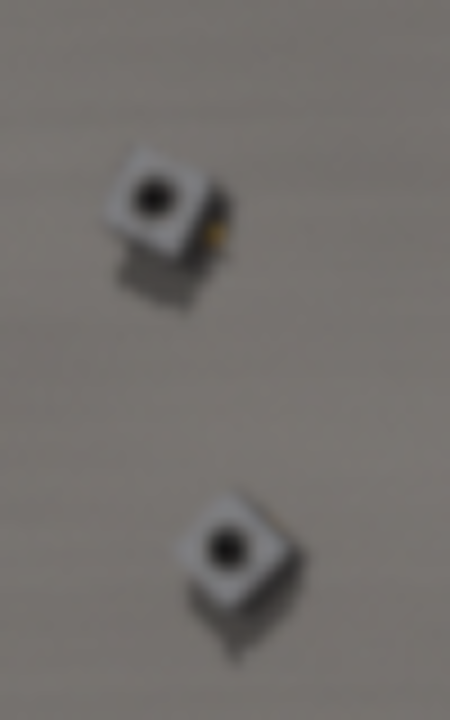

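View pics/c2.png

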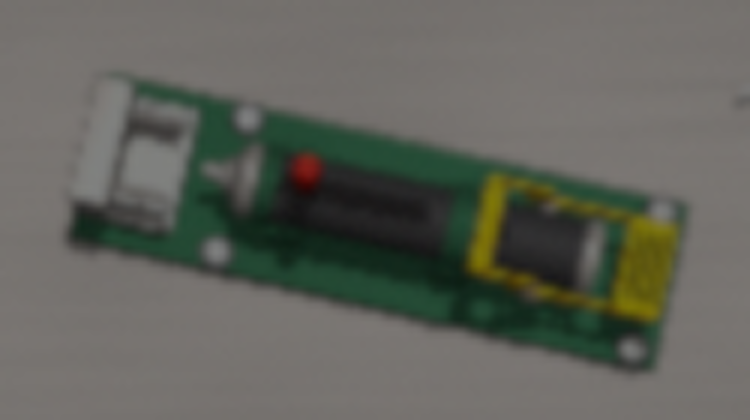

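View pics/c3.png

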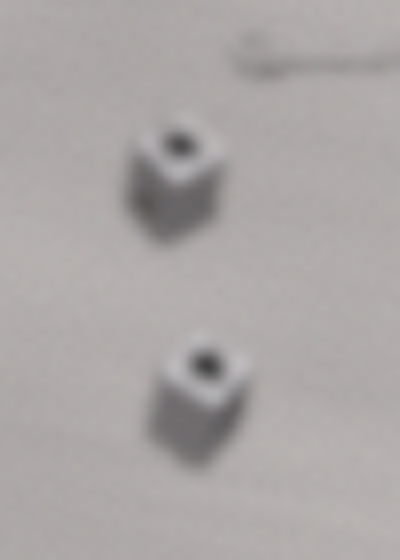

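View pics/c4.png

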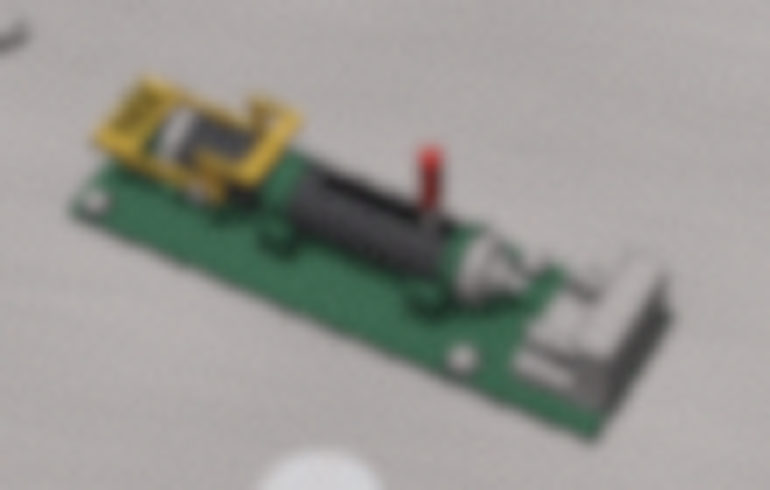

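The top view shows the proud pin on the upper coupling (centre ≈(162,167)), on its right-hand side at ≈(169,171). The driver spans (225,150) to (330,195), with its nest at the left and the sear paddle at the right.

Run:
```python
from h import *
for n,t,box in(('top','t0',(215,140,340,210)),('scene','s0',(180,160,290,230))):
    im=cv2.imread(f'pics/{t}.png').astype(int); d=np.load(f'pics/{t}.npy'); P=cloud(n,d)
    u0,v0,u1,v1=box; m=np.zeros(d.shape,bool); m[v0:v1,u0:u1]=1
    h=P[...,2]
    pl=m&(h>0.006)&(h<0.02)
    g=(im[...,1]>im[...,2]*1.25)&(im[...,1]>im[...,0]*1.05)&m
    print(n,'green z',np.median(h[g]), g.sum(),pl.sum())
    allm=m&(h>0.006)
    mm=(allm|g).astype(np.uint8)
    k,lab,st,_=cv2.connectedComponentsWithStats(mm); i=1+np.argmax(st[1:,4]); sel=(lab==i)
    v,u=np.nonzero(sel&(h<0.03))
    Q=np.array([pix(n,a,b,z=0.012)[:2] for a,b in zip(u,v)])
    r=cv2.minAreaRect((Q*1000).astype(np.float32)); print(r); print(cv2.boxPoints(r))
    # red handle
    red=m&(im[...,2]>im[...,1]*1.8)&(im[...,2]>90); v,u=np.nonzero(red); print('red',len(u),P[red].mean(0),u.mean(),v.mean(), h[red].max())
    if len(u): print('red as z .135',pix(n,u.mean(),v.mean(),z=.135),'z.117',pix(n,u.mean(),v.mean(),z=.117))
    ye=m&(im[...,2]>im[...,0]*2.2)&(im[...,1]>im[...,0]*1.7); print('yel',ye.sum(),np.percentile(h[ye],[5,50,95]))
for n,t,boxes in(('top','t0',[(152,155,176,182),(160,195,185,220)]),('scene','s0',[(318,205,340,232),(315,180,338,204)])):
    im=cv2.imread(f'pics/{t}.png'); d=np.load(f'pics/{t}.npy'); P=cloud(n,d)
    for u0,v0,u1,v1 in boxes:
        m=np.zeros(d.shape,bool); m[v0:v1,u0:u1]=1
        tp=m&(P[...,2]>0.05)&(P[...,2]<.075)
        Q=P[tp]; r=cv2.minAreaRect((Q[:,:2]*1000).astype(np.float32)); print(n,len(Q),Q.mean(0),r)
```

```text
top green z 0.014225959933822696 1310 2055
((563.9385375976562, -76.0653076171875), (404.5993957519531, 130.23251342773438), 73.56149291992188)
[[ 444.23596 -251.66881]
 [ 569.14514 -288.52283]
 [ 683.6411    99.53819]
 [ 558.73193  136.39221]]
red 13 [ 0.57947576 -0.02586072  0.13784188] 265.61538461538464 167.3846153846154 0.14404854931685063
red as z .135 [ 0.57998782 -0.02596171  0.135     ] z.117 [ 0.58325958 -0.02657927  0.117     ]
yel 295 [0.01408524 0.06431862 0.08914839]
scene green z 0.010653600195832835 749 787
((571.2741088867188, -69.1490478515625), (381.17852783203125, 121.22627258300781), 77.31327056884766)
[[ 470.28354 -241.77328]
 [ 588.5502  -268.39703]
 [ 672.26465  103.47519]
 [ 553.99805  130.09894]]
red 8 [ 0.58420131 -0.02202548  0.12215373] 241.125 184.75 0.13301987026814488
red as z .135 [ 0.59505022 -0.01880269  0.135     ] z.117 [ 0.57980802 -0.02332568  0.117     ]
yel 88 [0.0532656  0.06257901 0.08624464]
top 97 [0.60455365 0.35516259 0.06077152] ((604.5616455078125, 355.3153076171875), (39.01416015625, 35.23896408081055), 63.00775146484375)
top 104 [0.45844709 0.32415077 0.06064462] ((459.135009765625, 324.8347473144531), (36.98112487792969, 33.6159553527832), 43.766143798828125)
scene 72 [0.60771602 0.35785669 0.05811704] ((605.4630126953125, 357.4503173828125), (37.39479064941406, 40.51078796386719), 62.19670104980469)
scene 61 [0.46212819 0.32680613 0.05787225] ((462.01104736328125, 325.9941711425781), (40.04374313354492, 37.5255012512207), 43.32383728027344)
```

```bash
cat > fit.py <<'E'
from h import *
from scipy.optimize import minimize
def R2(a): return np.array([[np.cos(a),-np.sin(a)],[np.sin(a),np.cos(a)]])
S=8
def hullmask(n,pts,box):
    u0,v0,u1,v1=box
    q=np.array([proj(n,p) for p in pts]); q=(q-[u0-.5,v0-.5])*S-.5
    h=cv2.convexHull(q.astype(np.float32)); m=np.zeros(((v1-v0)*S,(u1-u0)*S),np.float32)
    cv2.fillConvexPoly(m,np.round(h*16).astype(np.int32),1.,cv2.LINE_AA,4)
    return m
def model(n,pts,box,sig):
    m=hullmask(n,pts,box); m=cv2.GaussianBlur(m,(0,0),sig*S)
    return cv2.resize(m,(box[2]-box[0],box[3]-box[1]),interpolation=cv2.INTER_AREA)
def dpts(p,zs=(0,.012)):
    return [list(R2(p[2])@[x,y]+p[:2])+[z] for x in(-.055,.055) for y in(-.195,.185) for z in zs]
def fit(ns):
    dat={}
    for n,t,box in(('top','t0',(215,140,340,210)),('scene','s0',(180,160,290,230))):
        im=cv2.imread(f'pics/{t}.png').astype(np.float32); b,g,r=cv2.split(im)
        G=(g-(r+b)/2)/(r+g+b); u0,v0,u1,v1=box; dat[n]=(G[v0:v1,u0:u1],box)
    def cost(p):
        c=0
        for n in ns:
            G,box=dat[n]; M=model(n,dpts(p),box,.8)
            # band near the boundary
            band=(M>.03)&(M<.97)
            ring=cv2.dilate(band.astype(np.uint8),np.ones((3,3)))>0
            A=np.stack([M[ring],np.ones(ring.sum())],1); y=G[ring]
            k=np.array([AMP[n],BG[n]]); e=A@k-y
            c+=np.mean(np.minimum(np.abs(e),.06))
        return c
    AMP={};BG={}
    for n in ns:
        G,_=dat[n]; AMP[n]=np.percentile(G,92)-np.median(G[:8]); BG[n]=np.median(G[:8])
    best=None
    for x0 in ([.567,-.072,np.radians(-14)],[.571,-.07,np.radians(-13)],[.564,-.075,np.radians(-15)]):
        # plate yaw guess: +y toward nest
        r=minimize(cost,x0,method='Nelder-Mead',options=dict(initial_simplex=np.array(x0)+np.array([[0,0,0],[.006,0,0],[0,.006,0],[0,0,.03]]),xatol=1e-5,fatol=1e-6))
        if best is None or r.fun<best.fun: best=r
    return best,AMP,BG
if __name__=='__main__':
    for ns in(['top'],['scene'],['top','scene']):
        b,A,B=fit(ns); print(ns,b.x[:2],np.degrees(b.x[2]),b.fun,A,B)
E
python3 fit.py
```

```text
fit.py:20: RuntimeWarning: invalid value encountered in divide
  G=(g-(r+b)/2)/(r+g+b); u0,v0,u1,v1=box; dat[n]=(G[v0:v1,u0:u1],box)
Traceback (most recent call last):
  File "fit.py", line 43, in <module>
    b,A,B=fit(ns); print(ns,b.x[:2],np.degrees(b.x[2]),b.fun,A,B)
          ~~~^^^^
  File "fit.py", line 38, in fit
    r=minimize(cost,x0,method='Nelder-Mead',options=dict(initial_simplex=np.array(x0)+np.array([[0,0,0],[.006,0,0],[0,.006,0],[0,0,.03]]),xatol=1e-5,fatol=1e-6))
  File "fit.py", line 24, in cost
    G,box=dat[n]; M=model(n,dpts(p),box,.8)
                    ~~~~~^^^^^^^^^^^^^^^^^^
  File "fit.py", line 12, in model
    m=hullmask(n,pts,box); m=cv2.GaussianBlur(m,(0,0),sig*S)
  File "fit.py", line 7, in hullmask
    q=np.array([proj(n,p) for p in pts]); q=(q-[u0-.5,v0-.5])*S-.5
                ~~~~^^^^^
  File "h.py", line 16, in proj
    c=cal(n); T=np.linalg.inv(np.array(c['world_from_camera'])); p=T[:3,:3]@np.array(P)+T[:3,3]
  File "h.py", line 6, in cal
    c=get_calibration(n); return c
ValueError: time passes only in moves, steps and waits
```

```bash
python3 - <<'E'
s=open('h.py').read()
s=s.replace("def cal(n):\n    c=get_calibration(n); return c","""import json,os
_C={}
def cal(n):
    if n in _C: return _C[n]
    f=f'cal_{n}.json'
    if not os.path.exists(f):
        c=get_calibration(n); json.dump({k:np.array(v).tolist() for k,v in c.items()},open(f,'w'))
    _C[n]=json.load(open(f)); return _C[n]""")
open('h.py','w').write(s)
f=open('fit.py').read().replace("/(r+g+b)","/(r+g+b+1)"); open('fit.py','w').write(f)
E
time python3 fit.py
```

```text
['top'] [ 0.56639171 -0.06534617] -14.30102177612059 0.024034892724878312 {'top': np.float32(0.1781002)} {'top': np.float32(-0.0014534884)}
['scene'] [ 0.56084385 -0.07316014] -14.133080715619055 0.024367148988627862 {'scene': np.float32(0.09992927)} {'scene': np.float32(-0.003929273)}
['top', 'scene'] [ 0.56640548 -0.06535834] -14.37983028117516 0.050895917180343725 {'top': np.float32(0.1781002), 'scene': np.float32(0.09992927)} {'top': np.float32(-0.0014534884), 'scene': np.float32(-0.003929273)}
real	0m18.754s
user	0m18.052s
sys	0m0.130s
```

```bash
cat > ov.py <<'E'
from h import *
from fit import R2
import sys
def W(p,x,y,z): return list(R2(p[2])@[x,y]+np.array(p[:2]))+[z]
def rect(x0,x1,y0,y1,z): return [(x0,y0,z),(x1,y0,z),(x1,y1,z),(x0,y1,z)]
F=[(rect(-.055,.055,-.195,.185,.012),(0,255,0)),(rect(-.04,.04,.160,.185,.072),(255,255,0)),
 (rect(-.032,-.02,.126,.160,.052),(255,0,255)),(rect(.02,.032,.126,.160,.052),(255,0,255)),
 (rect(-.0305,.0305,-.185,-.155,.062),(0,255,255)),(rect(-.008,.008,.037,.053,.135),(0,0,255)),(rect(-.008,.008,.037,.053,.093),(0,0,255)),
 ([(0,.108,.05),(0,.10,.05)],(255,255,255))]
def ov(n,t,box,s,p,out,gain=1.5):
    u0,v0,u1,v1=box; im=cv2.resize(cv2.imread(f'pics/{t}.png')[v0:v1,u0:u1],None,fx=s,fy=s,interpolation=cv2.INTER_CUBIC)
    im=cv2.convertScaleAbs(im,alpha=gain)
    for pts,c in F:
        q=np.array([proj(n,W(p,*a)) for a in pts]); q=((q-[u0-.5,v0-.5])*s).round().astype(np.int32)
        cv2.polylines(im,[q],True,c,1,cv2.LINE_AA)
    cv2.imwrite(f'pics/{out}.png',im)
E
python3 - <<'E'
from ov import *
p=[.566,-.0685,np.radians(-14.3)]
ov('top','t0',(215,140,340,210),6,p,'o1',2); ov('scene','s0',(180,160,290,230),7,p,'o2',1)
E
```

```text
(no output)
```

View pics/o1.png

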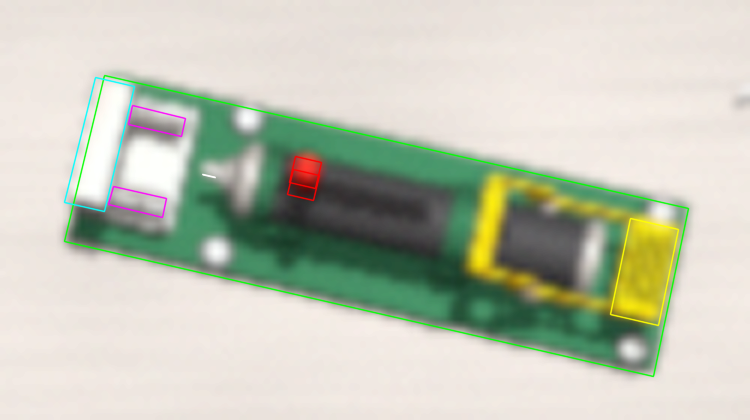

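View pics/o2.png

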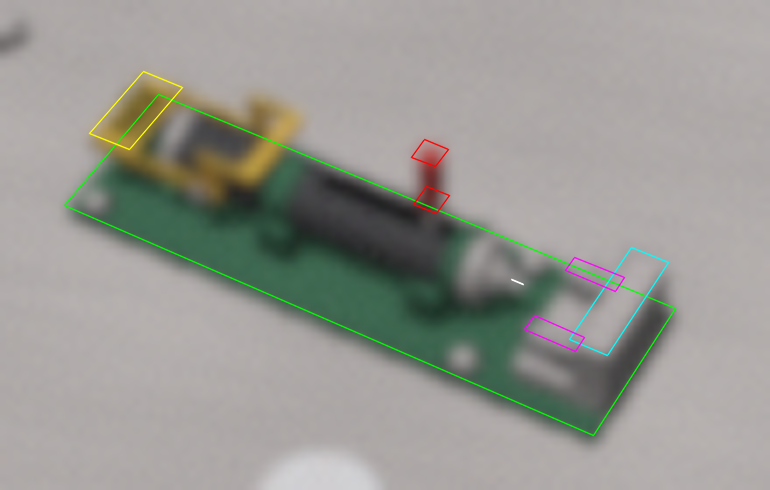

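Run:
```python
from ov import *
p=[.566,-.0685,np.radians(-14.3)]
crop('t0',222,148,262,188,15,'n1'); 
im=cv2.imread('pics/n1.png'); cv2.imwrite('pics/n1.png',cv2.convertScaleAbs(im,alpha=1.6,beta=-40))
ov('top','t0',(222,148,262,188),15,p,'n2',1.3); ov('scene','s0',(245,185,285,230),13,p,'n3',1)
a=cv2.imread('pics/n1.png'); b=cv2.imread('pics/n2.png'); cv2.imwrite('pics/n12.png',cv2.resize(np.hstack([a,b]),None,fx=.66,fy=.66))
im=cv2.imread('pics/t0.png');d=np.load('pics/t0.npy');P=cloud('top',d)
print('height mm, rows v=150..180, cols 224..252');
for v in range(150,182,2): print(v,(P[v,224:254:2,2]*1000).round().astype(int))
```

```text
height mm, rows v=150..180, cols 224..252
150 [-5  4  1 -6 -1  6  5  4  8 -2  0  0  7 -1  7]
152 [ 4  9 -8  2 72  8  2  5 10  2  0  2  1 -7  0]
154 [ 4 -2  1  5 76 79 75 14 18  6 11 -5  0  6  1]
156 [-1 -2  1 72 78 74 78 22 38 14 12 13 14 20 13]
158 [ 3  3  8 73 78 69 74 48 53 49 58 34 17 11  6]
160 [ 6  1  1 74 71 65 70 42 47 46 50 33 10 12  8]
162 [ 0  2 -6 80 73 81 52 32 32 21 27 28 18  8 14]
164 [14  4 74 67 75 68 28 35 24 28 28 29 16 19  9]
166 [ 5  0 74 75 74 69 35 25 32 28 28 20 15 18 13]
168 [   0    2 1757   84   73   67   35   29   21   29   27   19    9   59
   57]
170 [ 5  5 66 75 69 57 25 27 29 24 31 10 13 18 54]
172 [-4  5 77 76 75 47 57 57 50 48 34 15 18 11 16]
174 [ 5  5 39 52 64 32 48 45 52 52 30 13 23 10 10]
176 [ 1 -6  7 17 20 25 30 31 37 31 17 12 18  9  4]
178 [ 0 -3 15 18 11  8 18 15 11 19 17 19 17 14 11]
180 [-1 -2 -3 11 14 19 15  4 22 17 13 16 22 20 20]
```

View pics/n12.png

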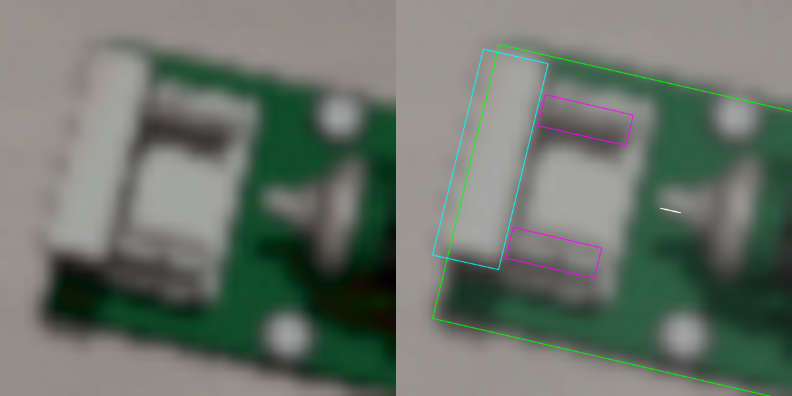

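View pics/n3.png

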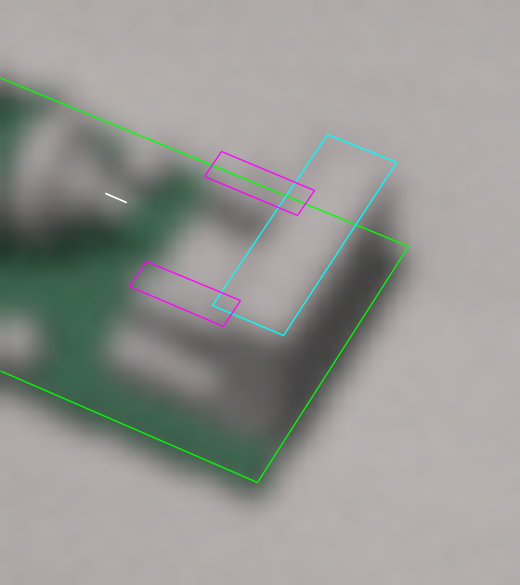

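```bash
cat > fit2.py <<'E'
from ov import *
from fit import model,R2
from scipy.optimize import least_squares
# boxes in driver frame: (name,x0,x1,y0,y1,zlo,ztop)
def box8(p,b): return [W(p,x,y,z) for x in b[0:2] for y in b[2:4] for z in b[4:6]]
anv=(-.04,.04,.160,.185,.060,.072)
def run(n,t,box,region,thr,b,p0):
    d=np.load(f'pics/{t}.npy'); P=cloud(n,d); u0,v0,u1,v1=box
    H=P[v0:v1,u0:u1,2]; m=(H>thr)&(H<.1)
    k,lab,st,c=cv2.connectedComponentsWithStats(m.astype(np.uint8)); 
    i=1+np.argmax(st[1:,4]); obs=(lab==i).astype(float); obs=cv2.medianBlur(obs.astype(np.uint8),3).astype(float)
    vv,uu=np.mgrid[v0:v1,u0:u1]
    co=np.array([(obs*uu).sum(),(obs*vv).sum()])/obs.sum()
    M=model(n,box8(p0,b),box,.3); cm=np.array([(M*uu).sum(),(M*vv).sum()])/M.sum()
    # shift in world at ztop
    A=pix(n,*co,z=b[5]);B=pix(n,*cm,z=b[5])
    print(n,'area obs/model',obs.sum(),M.sum().round(1),'px',co,cm,'shift mm',((A-B)*1000).round(1)[:2],'in driver',(R2(-p0[2])@(A-B)[:2]*1000).round(1))
if __name__=='__main__':
    p=[.566,-.0685,np.radians(-14.3)]
    run('top','t0',(222,148,245,185),None,.062,anv,p)
    run('scene','s0',(250,185,285,225),None,.062,anv,p)
    run('top','t0',(314,172,332,198),None,.045,(-.0305,.0305,-.185,-.155,.057,.062),p)
E
python3 fit2.py
```

```text
top area obs/model 146.0 157.6 px [231.8630137  163.02054795] [231.10676803 163.84556484] shift mm [ 3.  -2.8] in driver [ 3.6 -2. ]
scene area obs/model 99.0 118.0 px [268.53535354 203.94949495] [267.86975601 203.41589569] shift mm [2.1 3.3] in driver [1.2 3.7]
top area obs/model 165.0 141.0 px [321.1030303  183.46060606] [321.686836  184.8666923] shift mm [5.3 1.9] in driver [4.6 3.2]
```

>>> drive_tool:
  commands:
    - {"dx": -0.1,"dy": 0.98,"jaw": 1}
    - {"dx": -0.1,"dy": 0.98}
    - {"dx": -0.1,"dy": 0.98}
    - {"dx": -0.1,"dy": 0.98}
    - {"dx": -0.1,"dy": 0.98}
    - {"dx": -0.1,"dy": 0.98}
    - {"dx": -0.1,"dy": 0.98}
    - {"dx": -0.1,"dy": 0.98}
    - {"dx": -0.1,"dy": 0.98}
    - {"dx": -0.1,"dy": 0.98}
    - {"dx": -0.1,"dy": 0.98}
    - {"dx": -0.1,"dy": 0.98}
    - {"dx": -0.1,"dy": 0.98}
    - {"dx": -0.1,"dy": 0.98}
    - {"dx": -0.1,"dy": 0.98}
    - {"dx": -0.1,"dy": 0.98}

```text
invalid input at $.commands[0]: expected keys dx, dy, dz, spin, jaw
```

>>> drive_tool:
  commands:
    - {"spin": 1,"jaw": 1}
    - {"spin": 1}
    - {"spin": 1}
    - {"spin": 1}
    - {"spin": 1}
    - {"spin": 1}
    - {"spin": 1}
    - {"spin": 1}
    - {"spin": 1}
    - {"spin": 1}
    - {"spin": 1}
    - {"spin": 1}
    - {"spin": 1}
    - {"spin": 1}
    - {"spin": 1}
    - {"spin": 1}
    - {"spin": 1}
    - {"spin": 1}

```text
invalid input at $.commands[0]: expected keys dx, dy, dz, spin, jaw
```

>>> drive_tool:
  commands:
    - {"dx": -0.1,"dy": 0.98,"dz": 0,"spin": 0,"jaw": 1}
    - {"dx": -0.1,"dy": 0.98,"dz": 0,"spin": 0,"jaw": 1}
    - {"dx": -0.1,"dy": 0.98,"dz": 0,"spin": 0,"jaw": 1}
    - {"dx": -0.1,"dy": 0.98,"dz": 0,"spin": 0,"jaw": 1}
    - {"dx": -0.1,"dy": 0.98,"dz": 0,"spin": 0,"jaw": 1}
    - {"dx": -0.1,"dy": 0.98,"dz": 0,"spin": 0,"jaw": 1}
    - {"dx": -0.1,"dy": 0.98,"dz": 0,"spin": 0,"jaw": 1}
    - {"dx": -0.1,"dy": 0.98,"dz": 0,"spin": 0,"jaw": 1}
    - {"dx": -0.1,"dy": 0.98,"dz": 0,"spin": 0,"jaw": 1}
    - {"dx": -0.1,"dy": 0.98,"dz": 0,"spin": 0,"jaw": 1}
    - {"dx": -0.1,"dy": 0.98,"dz": 0,"spin": 0,"jaw": 1}
    - {"dx": -0.1,"dy": 0.98,"dz": 0,"spin": 0,"jaw": 1}
    - {"dx": -0.1,"dy": 0.98,"dz": 0,"spin": 0,"jaw": 1}
    - {"dx": -0.1,"dy": 0.98,"dz": 0,"spin": 0,"jaw": 1}

```text
time_s: 1.27
position: [0.5674, 0.3807, 0.2409]
eef_rot: [[0.417, 0.909, -0.013], [0.909, -0.417, -0.009], [-0.014, -0.008, -1.0]]
contact_force: [-0.4, -0.2, -0.6]
opening: 0.0856
```

>>> drive_tool:
  commands:
    - {"dx": 0,"dy": 0,"dz": 0,"spin": 1,"jaw": 1}
    - {"dx": 0,"dy": 0,"dz": 0,"spin": 1,"jaw": 1}
    - {"dx": 0,"dy": 0,"dz": 0,"spin": 1,"jaw": 1}
    - {"dx": 0,"dy": 0,"dz": 0,"spin": 1,"jaw": 1}
    - {"dx": 0,"dy": 0,"dz": 0,"spin": 1,"jaw": 1}
    - {"dx": 0,"dy": 0,"dz": 0,"spin": 1,"jaw": 1}
    - {"dx": 0,"dy": 0,"dz": 0,"spin": 1,"jaw": 1}
    - {"dx": 0,"dy": 0,"dz": 0,"spin": 1,"jaw": 1}
    - {"dx": 0,"dy": 0,"dz": 0,"spin": 1,"jaw": 1}
    - {"dx": 0,"dy": 0,"dz": 0,"spin": 1,"jaw": 1}
    - {"dx": 0,"dy": 0,"dz": 0,"spin": 1,"jaw": 1}
    - {"dx": 0,"dy": 0,"dz": 0,"spin": 1,"jaw": 1}
    - {"dx": 0,"dy": 0,"dz": 0,"spin": 1,"jaw": 1}
    - {"dx": 0,"dy": 0,"dz": 0,"spin": 1,"jaw": 1}
    - {"dx": 0,"dy": 0,"dz": 0,"spin": 1,"jaw": 1}
    - {"dx": 0,"dy": 0,"dz": 0,"spin": 1,"jaw": 1}
    - {"dx": 0,"dy": 0,"dz": 0,"spin": 1,"jaw": 1}
    - {"dx": 0,"dy": 0,"dz": 0,"spin": 1,"jaw": 1}

```text
time_s: 2.77
position: [0.571, 0.369, 0.2287]
eef_rot: [[0.869, -0.495, -0.026], [-0.496, -0.868, -0.025], [-0.01, 0.035, -0.999]]
contact_force: [1.1, -0.0, 0.5]
opening: 0.0852
```

>>> drive_tool:
  commands:
    - {"dx": 0,"dy": 0,"dz": 0,"spin": 0,"jaw": 1}

```text
time_s: 2.85
position: [0.5706, 0.3691, 0.2281]
eef_rot: [[0.867, -0.498, -0.027], [-0.499, -0.866, -0.026], [-0.01, 0.036, -0.999]]
contact_force: [-0.4, -0.5, -0.3]
opening: 0.0853
```

```bash
cat >> h.py <<'E'
def go(x,y,z=None,yaw=None):
    s=sense(); p=np.array(s['position']); R=np.array(s['eef_rot']); t=np.array([x,y,p[2] if z is None else z])
    d=R.T@(t-p); y0=np.degrees(np.arctan2(R[1,0],R[0,0]))
    print('t',round(s['time_s'],2),'pos',p.round(4),'yaw',y0.round(2),'tilt z',R[:,2].round(4),'F',np.round(s['contact_force'],1),'op',round(s['opening'],4))
    print('units dx dy dz',(d/.025).round(2),'spin',None if yaw is None else (-(yaw-y0)/5).round(2))
E
python3 -c "
from h import *
go(.606,.3565,.047,-27)"
```

```text
t 2.85 pos [0.5706 0.3691 0.2281] yaw -29.93 tilt z [-0.0267 -0.026  -0.9993] F [-0.4 -0.5 -0.3] op 0.0853
units dx dy dz [ 1.55 -0.53  7.21] spin -0.59
```

>>> drive_tool:
  commands:
    - {"dx": 0.4,"dy": -0.13,"dz": 0,"spin": -0.15,"jaw": 1}
    - {"dx": 0.4,"dy": -0.13,"dz": 0,"spin": -0.15,"jaw": 1}
    - {"dx": 0.4,"dy": -0.13,"dz": 0,"spin": -0.15,"jaw": 1}
    - {"dx": 0.4,"dy": -0.13,"dz": 0,"spin": -0.15,"jaw": 1}
    - {"dx": 0,"dy": 0,"dz": 0.6,"spin": 0,"jaw": 1}
    - {"dx": 0,"dy": 0,"dz": 0.6,"spin": 0,"jaw": 1}
    - {"dx": 0,"dy": 0,"dz": 0.6,"spin": 0,"jaw": 1}
    - {"dx": 0,"dy": 0,"dz": 0.6,"spin": 0,"jaw": 1}
    - {"dx": 0,"dy": 0,"dz": 0.6,"spin": 0,"jaw": 1}
    - {"dx": 0,"dy": 0,"dz": 0.6,"spin": 0,"jaw": 1}

```text
time_s: 3.68
position: [0.6198, 0.3561, 0.1351]
eef_rot: [[0.909, -0.417, -0.021], [-0.417, -0.909, -0.025], [-0.009, 0.031, -0.999]]
contact_force: [0.9, -0.3, -1.1]
opening: 0.0854
```

```bash
python3 -c "
from h import *
go(.606,.3565,.047,-27)
snap('scene','s1');snap('top','t1')
crop('s1',295,150,375,250,6,'a1');crop('t1',130,130,210,210,7,'a2')
a=cv2.imread('pics/a1.png');b=cv2.imread('pics/a2.png')[:, :]
b=cv2.resize(b,(600,600)); cv2.imwrite('pics/a12.png',cv2.resize(np.hstack([cv2.resize(a,(480,600)),b]),None,fx=.72,fy=.72))"
```

```text
t 3.68 pos [0.6198 0.3561 0.1351] yaw -24.65 tilt z [-0.0211 -0.0248 -0.9995] F [ 0.9 -0.3 -1.1] op 0.0854
units dx dy dz [-0.48  0.1   3.53] spin 0.47
```

View pics/a12.png

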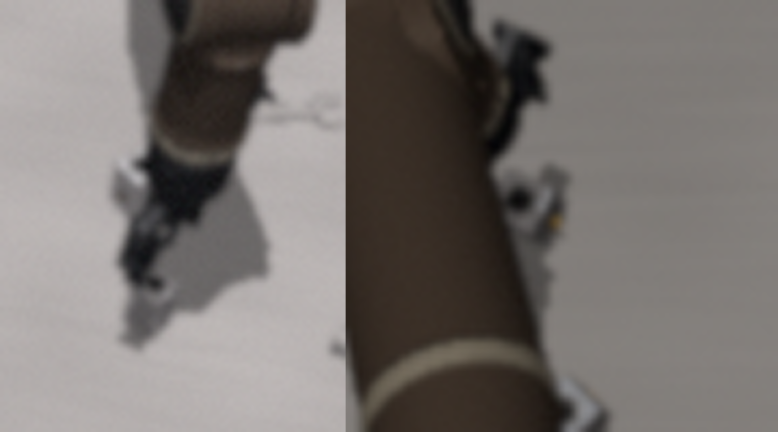

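The pictures show the gripper about 14 mm past the coupling, which matches the measured pose. Next I correct that and go down.

>>> drive_tool:
  commands:
    - {"dx": -0.24,"dy": 0.05,"dz": 0.4,"spin": 0.23,"jaw": 1}
    - {"dx": -0.24,"dy": 0.05,"dz": 0.4,"spin": 0.23,"jaw": 1}
    - {"dx": 0,"dy": 0,"dz": 0,"spin": 0,"jaw": 1}
    - {"dx": 0,"dy": 0,"dz": 0,"spin": 0,"jaw": 1}

```text
time_s: 4.12
position: [0.6064, 0.3576, 0.1129]
eef_rot: [[0.891, -0.454, -0.024], [-0.455, -0.89, -0.027], [-0.009, 0.035, -0.999]]
contact_force: [0.3, -0.4, -0.3]
opening: 0.0855
```

```bash
python3 -c "
from h import *
go(.606,.3565,.047,-27)"
```

```text
t 4.12 pos [0.6064 0.3576 0.1129] yaw -27.04 tilt z [-0.024  -0.0266 -0.9994] F [ 0.3 -0.4 -0.3] op 0.0855
units dx dy dz [ 0.03 -0.05  2.63] spin -0.01
```

>>> drive_tool:
  commands:
    - {"dx": 0,"dy": 0,"dz": 0.5,"spin": 0,"jaw": 1}
    - {"dx": 0,"dy": 0,"dz": 0.5,"spin": 0,"jaw": 1}
    - {"dx": 0,"dy": 0,"dz": 0.5,"spin": 0,"jaw": 1}
    - {"dx": 0,"dy": 0,"dz": 0.5,"spin": 0,"jaw": 1}
    - {"dx": 0,"dy": 0,"dz": 0,"spin": 0,"jaw": 1}
    - {"dx": 0,"dy": 0,"dz": 0,"spin": 0,"jaw": 1}

```text
time_s: 4.62
position: [0.6052, 0.3571, 0.0586]
eef_rot: [[0.892, -0.452, -0.022], [-0.452, -0.891, -0.025], [-0.009, 0.033, -0.999]]
contact_force: [0.9, 0.1, -0.1]
opening: 0.0854
```

```bash
python3 -c "
from h import *
go(.606,.3565,.047,-27)"
```

```text
t 4.62 pos [0.6052 0.3571 0.0586] yaw -26.9 tilt z [-0.0225 -0.0254 -0.9994] F [ 0.9  0.1 -0.1] op 0.0854
units dx dy dz [ 0.04 -0.01  0.46] spin 0.02
```

>>> drive_tool:
  commands:
    - {"dx": 0.02,"dy": 0,"dz": 0.19,"spin": 0,"jaw": 1}
    - {"dx": 0.02,"dy": 0,"dz": 0.19,"spin": 0,"jaw": 1}
    - {"dx": 0,"dy": 0,"dz": 0,"spin": 0,"jaw": 1}
    - {"dx": 0,"dy": 0,"dz": 0,"spin": 0,"jaw": 0.5}
    - {"dx": 0,"dy": 0,"dz": 0,"spin": 0,"jaw": 0.4}
    - {"dx": 0,"dy": 0,"dz": 0,"spin": 0,"jaw": 0.3}
    - {"dx": 0,"dy": 0,"dz": 0,"spin": 0,"jaw": 0.2}
    - {"dx": 0,"dy": 0,"dz": 0,"spin": 0,"jaw": 0.2}
    - {"dx": 0,"dy": 0,"dz": 0,"spin": 0,"jaw": 0.2}
    - {"dx": 0,"dy": 0,"dz": 0,"spin": 0,"jaw": 0.2}
  squeeze: 40

```text
time_s: 5.45
position: [0.6066, 0.3567, 0.0493]
eef_rot: [[0.892, -0.452, -0.021], [-0.452, -0.891, -0.024], [-0.008, 0.031, -0.999]]
contact_force: [-0.3, -0.3, -2.6]
opening: 0.0351
```

```bash
python3 -c "
from h import *
go(.606,.3565,.047,-27)"
```

```text
t 5.45 pos [0.6066 0.3567 0.0493] yaw -26.9 tilt z [-0.0215 -0.0244 -0.9995] F [-0.3 -0.3 -2.6] op 0.0351
units dx dy dz [-0.02  0.01  0.09] spin 0.02
```

>>> drive_tool:
  commands:
    - {"dx": 0,"dy": 0,"dz": -0.3,"spin": 0,"jaw": 0.2}
    - {"dx": 0,"dy": 0,"dz": -0.5,"spin": 0,"jaw": 0.2}
    - {"dx": 0,"dy": 0,"dz": -0.5,"spin": 0,"jaw": 0.2}
    - {"dx": 0,"dy": 0,"dz": -0.5,"spin": 0,"jaw": 0.2}
    - {"dx": 0,"dy": 0,"dz": -0.5,"spin": 0,"jaw": 0.2}
    - {"dx": 0,"dy": 0,"dz": -0.5,"spin": 0,"jaw": 0.2}
    - {"dx": 0,"dy": 0,"dz": -0.5,"spin": 0,"jaw": 0.2}
    - {"dx": 0,"dy": 0,"dz": -0.5,"spin": 0,"jaw": 0.2}
    - {"dx": 0,"dy": 0,"dz": -0.5,"spin": 0,"jaw": 0.2}
    - {"dx": 0,"dy": 0,"dz": 0,"spin": 0,"jaw": 0.2}
    - {"dx": 0,"dy": 0,"dz": 0,"spin": 0,"jaw": 0.2}

```text
time_s: 6.37
position: [0.6101, 0.3595, 0.1718]
eef_rot: [[0.892, -0.453, -0.018], [-0.453, -0.891, -0.022], [-0.006, 0.028, -1.0]]
contact_force: [0.2, 0.0, -2.0]
opening: 0.0354
```

```bash
python3 -c "
from h import *
go(.603,.0693,.16,-14.3)"
```

```text
t 6.37 pos [0.6101 0.3595 0.1718] yaw -26.93 tilt z [-0.0179 -0.0222 -0.9996] F [ 0.2  0.  -2. ] op 0.0354
units dx dy dz [ 5.01 10.46  0.73] spin -2.53
```

>>> drive_tool:
  commands:
    - {"dx": 0.2,"dy": 0.4,"dz": 0,"spin": 0,"jaw": 0.2}
    - {"dx": 0.36,"dy": 0.75,"dz": 0,"spin": 0,"jaw": 0.2}
    - {"dx": 0.36,"dy": 0.75,"dz": 0,"spin": 0,"jaw": 0.2}
    - {"dx": 0.36,"dy": 0.75,"dz": 0,"spin": 0,"jaw": 0.2}
    - {"dx": 0.36,"dy": 0.75,"dz": 0,"spin": 0,"jaw": 0.2}
    - {"dx": 0.36,"dy": 0.75,"dz": 0,"spin": 0,"jaw": 0.2}
    - {"dx": 0.36,"dy": 0.75,"dz": 0,"spin": 0,"jaw": 0.2}
    - {"dx": 0.36,"dy": 0.75,"dz": 0,"spin": 0,"jaw": 0.2}
    - {"dx": 0.36,"dy": 0.75,"dz": 0,"spin": 0,"jaw": 0.2}
    - {"dx": 0.36,"dy": 0.75,"dz": 0,"spin": 0,"jaw": 0.2}
    - {"dx": 0.2,"dy": 0.4,"dz": 0,"spin": 0,"jaw": 0.2}
    - {"dx": 0,"dy": 0,"dz": 0,"spin": 0,"jaw": 0.2}
    - {"dx": 0,"dy": 0,"dz": 0,"spin": 0,"jaw": 0.2}

```text
time_s: 7.45
position: [0.5975, 0.1299, 0.166]
eef_rot: [[0.89, -0.454, -0.035], [-0.455, -0.89, -0.032], [-0.017, 0.044, -0.999]]
contact_force: [-0.8, 0.2, -2.2]
opening: 0.0351
```

```bash
python3 -c "
from h import *
go(.603,.0693,.16,-14.3)"
```

```text
t 7.45 pos [0.5975 0.1299 0.166 ] yaw -27.07 tilt z [-0.0349 -0.032  -0.9989] F [-0.8  0.2 -2.2] op 0.0351
units dx dy dz [1.3  2.05 0.31] spin -2.55
```

>>> drive_tool:
  commands:
    - {"dx": 0.2,"dy": 0.3,"dz": 0,"spin": -0.3,"jaw": 0.2}
    - {"dx": 0.2,"dy": 0.3,"dz": 0,"spin": -0.3,"jaw": 0.2}
    - {"dx": 0.2,"dy": 0.3,"dz": 0,"spin": -0.3,"jaw": 0.2}
    - {"dx": 0.2,"dy": 0.3,"dz": 0,"spin": -0.3,"jaw": 0.2}
    - {"dx": 0.2,"dy": 0.3,"dz": 0,"spin": -0.3,"jaw": 0.2}
    - {"dx": 0.1,"dy": 0.2,"dz": 0,"spin": -0.3,"jaw": 0.2}
    - {"dx": 0,"dy": 0,"dz": 0,"spin": -0.3,"jaw": 0.2}
    - {"dx": 0,"dy": 0,"dz": 0,"spin": -0.2,"jaw": 0.2}
    - {"dx": 0,"dy": 0,"dz": 0,"spin": 0,"jaw": 0.2}
    - {"dx": 0,"dy": 0,"dz": 0,"spin": 0,"jaw": 0.2}

```text
time_s: 8.28
position: [0.605, 0.0946, 0.1634]
eef_rot: [[0.97, -0.24, -0.039], [-0.242, -0.97, -0.027], [-0.032, 0.036, -0.999]]
contact_force: [-0.4, -0.1, -2.0]
opening: 0.0356
```

```bash
python3 -c "
from h import *
go(.603,.0693,.14,-14.3)
snap('scene','s2');snap('top','t2')
crop('s2',220,130,320,230,6,'a1');crop('t2',190,110,290,210,6,'a2')
a=cv2.imread('pics/a1.png');b=cv2.imread('pics/a2.png')
cv2.imwrite('pics/b2.png',cv2.resize(np.hstack([a,b]),None,fx=.66,fy=.66))"
```

```text
t 8.28 pos [0.605  0.0946 0.1634] yaw -13.99 tilt z [-0.0392 -0.027  -0.9989] F [-0.4 -0.1 -2. ] op 0.0356
units dx dy dz [0.2  0.97 0.96] spin 0.06
```

View pics/b2.png

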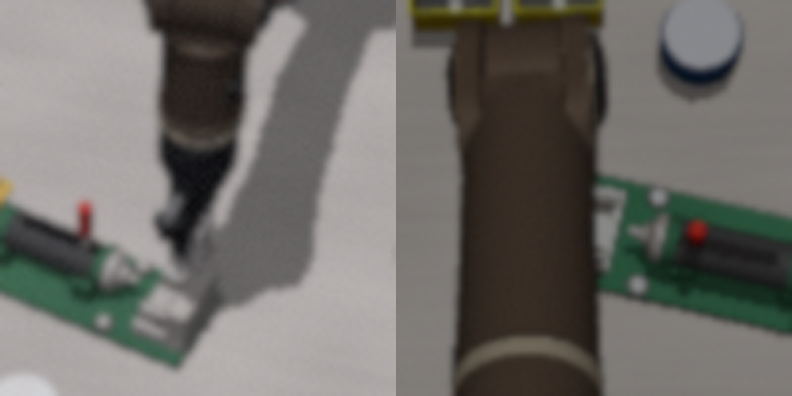

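>>> drive_tool:
  commands:
    - {"dx": 0.06,"dy": 0.25,"dz": 0.1,"spin": 0,"jaw": 0.2}
    - {"dx": 0.06,"dy": 0.25,"dz": 0.2,"spin": 0.03,"jaw": 0.2}
    - {"dx": 0.06,"dy": 0.25,"dz": 0.2,"spin": 0.03,"jaw": 0.2}
    - {"dx": 0.06,"dy": 0.2,"dz": 0.2,"spin": 0,"jaw": 0.2}
    - {"dx": 0,"dy": 0,"dz": 0.2,"spin": 0,"jaw": 0.2}
    - {"dx": 0,"dy": 0,"dz": 0.2,"spin": 0,"jaw": 0.2}
    - {"dx": 0,"dy": 0,"dz": 0.2,"spin": 0,"jaw": 0.2}
    - {"dx": 0,"dy": 0,"dz": 0.2,"spin": 0,"jaw": 0.2}
    - {"dx": 0,"dy": 0,"dz": 0,"spin": 0,"jaw": 0.2}
    - {"dx": 0,"dy": 0,"dz": 0,"spin": 0,"jaw": 0.2}

```text
time_s: 9.22
position: [0.6026, 0.0658, 0.1216]
eef_rot: [[0.968, -0.248, -0.041], [-0.249, -0.968, -0.028], [-0.033, 0.037, -0.999]]
contact_force: [-0.2, 0.5, -3.1]
opening: 0.0356
```

```bash
python3 -c "
from h import *
go(.6047,.0667,.105,-14.3)
snap('scene','s3')
crop('s3',235,155,285,225,11,'b3')"
```

```text
t 9.22 pos [0.6026 0.0658 0.1216] yaw -14.44 tilt z [-0.0408 -0.0278 -0.9988] F [-0.2  0.5 -3.1] op 0.0356
units dx dy dz [ 0.09 -0.08  0.66] spin -0.03
```

View pics/b3.png

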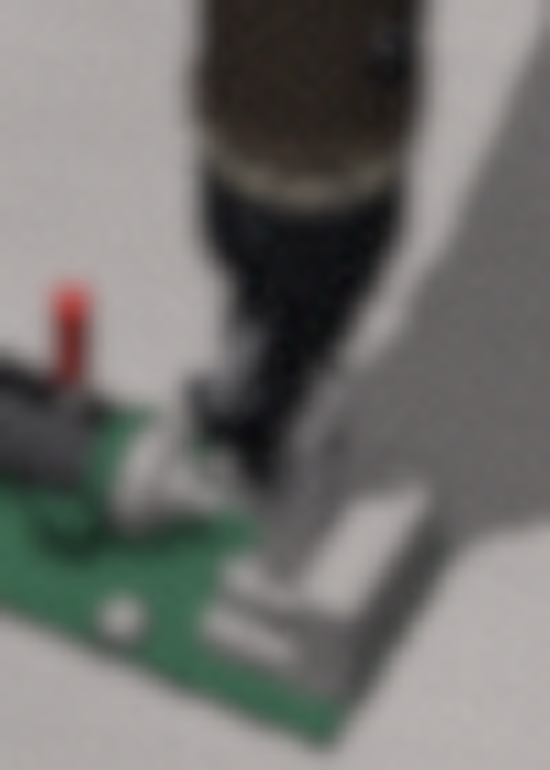

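```bash
cat >> ov.py <<'E'
def ovc(n,t,box,s,p,out,cpose,gain=1.2):
    ov(n,t,box,s,p,out,gain); im=cv2.imread(f'pics/{out}.png'); u0,v0,_,_=box
    x,y,z,a=cpose
    for zz in(z,z+.06):
        q=np.array([proj(n,list(R2(a)@[i,j]+np.array([x,y]))+[zz]) for i,j in((-.018,-.018),(.018,-.018),(.018,.018),(-.018,.018))])
        cv2.polylines(im,[((q-[u0-.5,v0-.5])*s).round().astype(np.int32)],True,(0,128,255),1,cv2.LINE_AA)
    cv2.imwrite(f'pics/{out}.png',im)
E
python3 -c "
from ov import *
p=[.5695,-.0685,np.radians(-14.3)]
ovc('scene','s3',(235,155,285,225),11,p,'b4',(.6017,.0657,.0726,np.radians(-14.4)))"
```

```text
(no output)
```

View pics/b4.png

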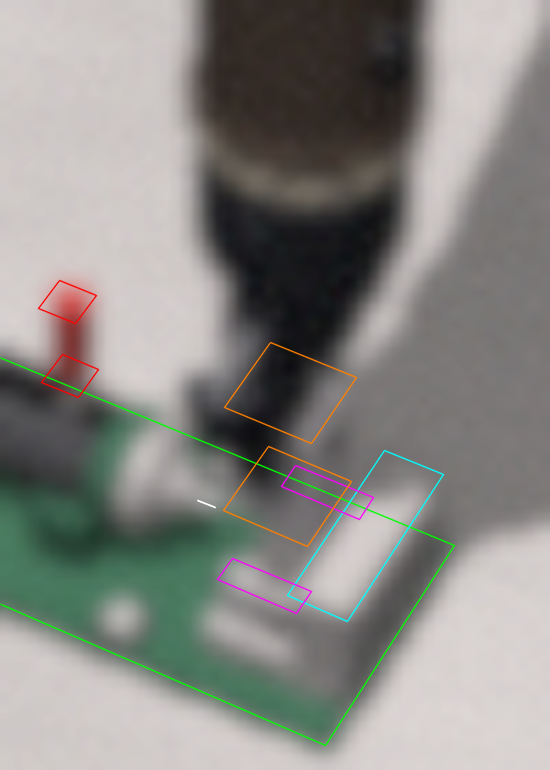

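>>> drive_tool:
  commands:
    - {"dx": 0.1,"dy": -0.08,"dz": 0.2,"spin": 0,"jaw": 0.2}
    - {"dx": 0,"dy": 0,"dz": 0.2,"spin": 0,"jaw": 0.2}
    - {"dx": 0,"dy": 0,"dz": 0.2,"spin": 0,"jaw": 0.2}
    - {"dx": 0,"dy": 0,"dz": 0,"spin": 0,"jaw": 0.2}
    - {"dx": 0,"dy": 0,"dz": 0,"spin": 0,"jaw": 0.2}

```text
time_s: 9.68
position: [0.6057, 0.0679, 0.1054]
eef_rot: [[0.968, -0.247, -0.04], [-0.248, -0.968, -0.027], [-0.032, 0.036, -0.999]]
contact_force: [1.6, -0.1, -1.6]
opening: 0.0353
```

```bash
python3 -c "
from h import *
go(.6050,.0668,.077,-14.3)
"
```

```text
t 9.68 pos [0.6057 0.0679 0.1054] yaw -14.35 tilt z [-0.0396 -0.0272 -0.9988] F [ 1.6 -0.1 -1.6] op 0.0353
units dx dy dz [0.02 0.01 1.14] spin -0.01
```

>>> drive_tool:
  commands:
    - {"dx": 0,"dy": 0,"dz": 0.15,"spin": 0,"jaw": 0.2}
    - {"dx": 0,"dy": 0,"dz": 0.15,"spin": 0,"jaw": 0.2}
    - {"dx": 0,"dy": 0,"dz": 0,"spin": 0,"jaw": 0.2}

```text
time_s: 9.93
position: [0.6057, 0.0678, 0.0997]
eef_rot: [[0.968, -0.247, -0.039], [-0.248, -0.968, -0.026], [-0.031, 0.035, -0.999]]
contact_force: [-0.8, -0.5, -0.4]
opening: 0.0356
```

```bash
python3 -c "
from h import *
go(.6050,.0668,.077,-14.3)
"
```

```text
t 9.93 pos [0.6057 0.0678 0.0997] yaw -14.35 tilt z [-0.0388 -0.026  -0.9989] F [-0.8 -0.5 -0.4] op 0.0356
units dx dy dz [0.01 0.02 0.91] spin -0.01
```

>>> drive_tool:
  commands:
    - {"dx": 0,"dy": 0,"dz": 0.15,"spin": 0,"jaw": 0.2}
    - {"dx": 0,"dy": 0,"dz": 0.15,"spin": 0,"jaw": 0.2}
    - {"dx": 0,"dy": 0,"dz": 0,"spin": 0,"jaw": 0.2}

```text
time_s: 10.18
position: [0.6061, 0.0677, 0.1007]
eef_rot: [[0.968, -0.248, -0.037], [-0.248, -0.968, -0.022], [-0.03, 0.03, -0.999]]
contact_force: [0.5, -0.2, -1.5]
opening: 0.0354
```

```bash
python3 -c "
from h import *
go(.6050,.0668,.077,-14.3)
"
```

```text
t 10.18 pos [0.6061 0.0677 0.1007] yaw -14.39 tilt z [-0.0366 -0.0216 -0.9991] F [ 0.5 -0.2 -1.5] op 0.0354
units dx dy dz [-0.    0.02  0.95] spin -0.02
```

```bash
python3 -c "
from ov import *
snap('scene','s4');snap('top','t4')
p=[.5695,-.0685,np.radians(-14.3)]
crop('s4',240,165,280,220,14,'a1')
ovc('scene','s4',(240,165,280,220),14,p,'a2',(.6055,.0677,.0515,np.radians(-14.4)))
a=cv2.imread('pics/a1.png');b=cv2.imread('pics/a2.png');cv2.imwrite('pics/b5.png',cv2.resize(np.hstack([a,b]),None,fx=.7,fy=.7))
crop('t4',215,140,265,190,12,'b6')"
```

```text
(no output)
```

View pics/b5.png

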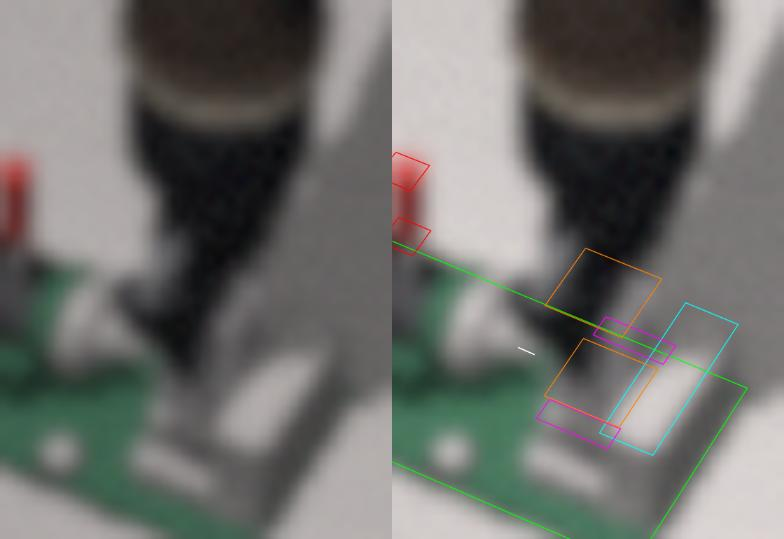

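View pics/b6.png

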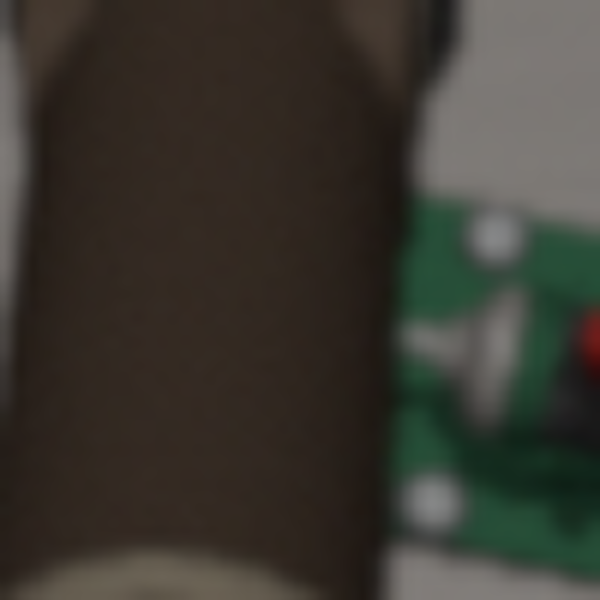

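>>> drive_tool:
  commands:
    - {"dx": -0.08,"dy": 0,"dz": -0.05,"spin": 0,"jaw": 0.2}
    - {"dx": 0,"dy": 0,"dz": 0,"spin": 0,"jaw": 0.2}

```text
time_s: 10.45
position: [0.6046, 0.0683, 0.1013]
eef_rot: [[0.968, -0.248, -0.035], [-0.248, -0.968, -0.022], [-0.029, 0.03, -0.999]]
contact_force: [0.1, 0.6, -2.4]
opening: 0.0351
```

>>> drive_tool:
  commands:
    - {"dx": 0,"dy": 0,"dz": 0.15,"spin": 0,"jaw": 0.2}
    - {"dx": 0,"dy": 0,"dz": 0.15,"spin": 0,"jaw": 0.2}

```text
time_s: 10.62
position: [0.6044, 0.0684, 0.0933]
eef_rot: [[0.968, -0.247, -0.035], [-0.248, -0.969, -0.022], [-0.029, 0.03, -0.999]]
contact_force: [-0.6, -0.1, -2.4]
opening: 0.0355
```

```bash
python3 -c "
from h import *
go(.6050,.0668,.077,-14.3); print(sense()['ft_torque'])
"
```

```text
t 10.62 pos [0.6044 0.0684 0.0933] yaw -14.37 tilt z [-0.0351 -0.0218 -0.9991] F [-0.6 -0.1 -2.4] op 0.0355
units dx dy dz [0.06 0.04 0.65] spin -0.01
[ 0.03284713 -0.00918824  0.03071493]
```

>>> drive_tool:
  commands:
    - {"dx": 0,"dy": 0,"dz": 0.15,"spin": 0,"jaw": 0.2}
    - {"dx": 0,"dy": 0,"dz": 0.15,"spin": 0,"jaw": 0.2}

```text
time_s: 10.78
position: [0.6036, 0.0682, 0.0839]
eef_rot: [[0.968, -0.247, -0.036], [-0.248, -0.969, -0.022], [-0.03, 0.031, -0.999]]
contact_force: [-0.2, -0.2, -2.1]
opening: 0.0353
```

```bash
python3 -c "
from h import *
go(.6044,.0684,.077,-14.3); print(sense()['ft_torque'])
"
```

```text
t 10.78 pos [0.6036 0.0682 0.0839] yaw -14.36 tilt z [-0.0363 -0.0224 -0.9991] F [-0.2 -0.2 -2.1] op 0.0353
units dx dy dz [ 0.04 -0.02  0.27] spin -0.01
[ 0.02814018 -0.02911396 -0.04812751]
```

>>> drive_tool:
  commands:
    - {"dx": 0,"dy": 0,"dz": 0.1,"spin": 0,"jaw": 0.2}
    - {"dx": 0,"dy": 0,"dz": 0.1,"spin": 0,"jaw": 0.2}
    - {"dx": 0,"dy": 0,"dz": 0,"spin": 0,"jaw": 0.2}

```text
time_s: 11.03
position: [0.6028, 0.0679, 0.0775]
eef_rot: [[0.968, -0.247, -0.038], [-0.248, -0.969, -0.023], [-0.032, 0.032, -0.999]]
contact_force: [-2.6, 0.6, 8.7]
opening: 0.0354
```

```bash
python3 -c "
from h import *
go(.6044,.0684,.077,-14.3); print(sense()['ft_torque'])
"
```

```text
t 11.03 pos [0.6028 0.0679 0.0775] yaw -14.36 tilt z [-0.0385 -0.0228 -0.999 ] F [-2.6  0.6  8.7] op 0.0354
units dx dy dz [ 0.06 -0.03  0.02] spin -0.01
[ 0.02390428  0.57527761 -0.10578213]
```

>>> drive_tool:
  commands:
    - {"dx": 0,"dy": -0.06,"dz": -0.02,"spin": 0,"jaw": 0.2}
    - {"dx": 0,"dy": -0.06,"dz": 0,"spin": 0,"jaw": 0.2}

```text
time_s: 11.2
position: [0.6032, 0.0691, 0.0777]
eef_rot: [[0.968, -0.248, -0.04], [-0.249, -0.968, -0.025], [-0.032, 0.034, -0.999]]
contact_force: [-2.1, -5.9, 2.2]
opening: 0.0352
```

```bash
python3 -c "
from h import *
go(.6044,.0684,.077,-14.3); print(sense()['ft_torque'])
"
```

```text
t 11.2 pos [0.6032 0.0691 0.0777] yaw -14.43 tilt z [-0.0396 -0.0246 -0.9989] F [-2.1 -5.9  2.2] op 0.0352
units dx dy dz [0.05 0.01 0.03] spin -0.03
[-1.26023398  0.53127441  0.12580165]
```

>>> drive_tool:
  commands:
    - {"dx": 0,"dy": -0.08,"dz": 0,"spin": 0,"jaw": 0.2}
    - {"dx": 0,"dy": -0.08,"dz": 0.02,"spin": 0,"jaw": 0.2}

```text
time_s: 11.37
position: [0.6033, 0.0691, 0.0774]
eef_rot: [[0.967, -0.25, -0.042], [-0.251, -0.967, -0.029], [-0.034, 0.038, -0.999]]
contact_force: [-7.2, -5.6, 13.8]
opening: 0.0356
```

```bash
python3 -c "
from h import *
go(.6044,.0684,.077,-14.3); print(sense()['ft_torque'])
"
```

```text
t 11.37 pos [0.6033 0.0691 0.0774] yaw -14.56 tilt z [-0.0421 -0.0287 -0.9987] F [-7.2 -5.6 13.8] op 0.0356
units dx dy dz [0.05 0.01 0.02] spin -0.05
[-0.92408172  1.3765551   0.28610459]
```

>>> drive_tool:
  commands:
    - {"dx": 0,"dy": 0,"dz": 0,"spin": 0,"jaw": 0.5}
    - {"dx": 0,"dy": 0,"dz": 0,"spin": 0,"jaw": 0.6}
    - {"dx": 0,"dy": 0,"dz": 0,"spin": 0,"jaw": 0.7}
    - {"dx": 0,"dy": 0,"dz": 0,"spin": 0,"jaw": 0.8}
    - {"dx": 0,"dy": 0,"dz": 0,"spin": 0,"jaw": 0.8}

```text
time_s: 11.78
position: [0.6044, 0.0698, 0.0777]
eef_rot: [[0.967, -0.25, -0.04], [-0.251, -0.968, -0.028], [-0.032, 0.037, -0.999]]
contact_force: [-0.2, 0.2, -0.8]
opening: 0.0683
```

```bash
python3 -c "
from h import *
go(.6044,.0684,.077,-14.3); print(sense()['ft_torque'])
"
```

```text
t 11.78 pos [0.6044 0.0698 0.0777] yaw -14.56 tilt z [-0.0399 -0.0279 -0.9988] F [-0.2  0.2 -0.8] op 0.0683
units dx dy dz [0.01 0.05 0.03] spin -0.05
[ 0.01725916 -0.07220331 -0.04567745]
```

Released with no load left. I lift straight up and look.

>>> drive_tool:
  commands:
    - {"dx": 0,"dy": 0,"dz": -0.3,"spin": 0,"jaw": 0.8}
    - {"dx": 0,"dy": 0,"dz": -0.5,"spin": 0,"jaw": 0.8}
    - {"dx": 0,"dy": 0,"dz": -0.6,"spin": 0,"jaw": 0.8}
    - {"dx": 0,"dy": 0,"dz": -0.6,"spin": 0,"jaw": 0.8}
    - {"dx": 0,"dy": 0,"dz": -0.6,"spin": 0,"jaw": 0.8}
    - {"dx": 0,"dy": 0,"dz": -0.6,"spin": 0,"jaw": 0.8}
    - {"dx": 0,"dy": 0,"dz": -0.6,"spin": 0,"jaw": 0.8}
    - {"dx": 0,"dy": 0,"dz": -0.6,"spin": 0,"jaw": 0.8}
    - {"dx": 0,"dy": 0,"dz": -0.6,"spin": 0,"jaw": 0.8}
    - {"dx": 0,"dy": 0,"dz": 0,"spin": 0,"jaw": 0.8}

```text
time_s: 12.62
position: [0.6105, 0.0741, 0.2175]
eef_rot: [[0.968, -0.25, -0.035], [-0.251, -0.968, -0.026], [-0.028, 0.034, -0.999]]
contact_force: [1.1, 0.1, 1.4]
opening: 0.0684
```

```bash
python3 -c "
from ov import *
go(.58,-.025,.2,-14.3)
snap('scene','s5');snap('top','t5')
p=[.5686,-.0685,np.radians(-14.3)]
crop('s5',225,155,285,225,9,'a1')
ovc('scene','s5',(225,155,285,225),9,p,'a2',(.6036,.0691,.028,np.radians(-14.4)),1)
a=cv2.imread('pics/a1.png');b=cv2.imread('pics/a2.png');cv2.imwrite('pics/b5.png',cv2.resize(np.hstack([a,b]),None,fx=.72,fy=.72))"
```

```text
t 12.62 pos [0.6105 0.0741 0.2175] yaw -14.55 tilt z [-0.0354 -0.0265 -0.999 ] F [1.1 0.1 1.4] op 0.0684
units dx dy dz [-0.17  4.12  0.85] spin -0.05
```

View pics/b5.png

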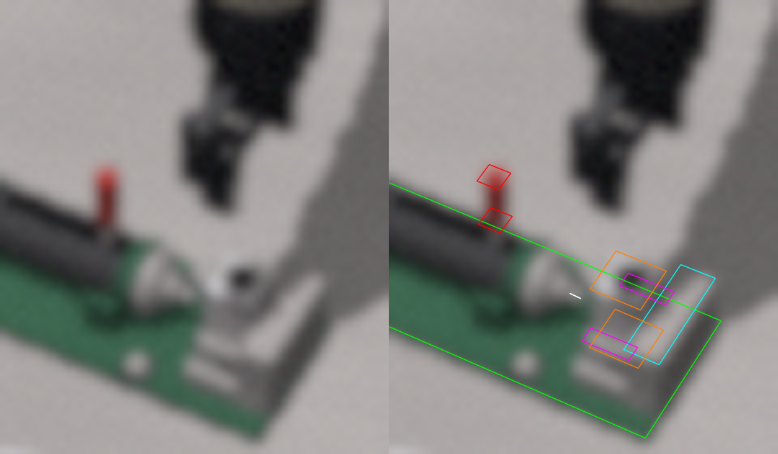

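The coupling stands upright in the nest, with its bore at ≈(242,278) against (239,280) predicted. For the handle I'll hook with the shut fingers from its +y side. This pulls one way only and shows clearly when the load goes.

```bash
python3 -c "
from h import *
go(.5867,.0015,.122,-14.3)"
```

```text
t 12.72 pos [0.6093 0.0741 0.2147] yaw -14.55 tilt z [-0.0387 -0.0271 -0.9989] F [0.1 0.2 0.2] op 0.0684
units dx dy dz [-0.03  2.9   3.82] spin -0.05
```

>>> drive_tool:
  commands:
    - {"dx": -0.05,"dy": 0.3,"dz": 0,"spin": 0,"jaw": 0}
    - {"dx": -0.05,"dy": 0.4,"dz": 0,"spin": 0,"jaw": 0}
    - {"dx": -0.05,"dy": 0.4,"dz": 0,"spin": 0,"jaw": 0}
    - {"dx": -0.05,"dy": 0.4,"dz": 0,"spin": 0,"jaw": 0}
    - {"dx": -0.05,"dy": 0.4,"dz": 0,"spin": 0,"jaw": 0}
    - {"dx": -0.05,"dy": 0.4,"dz": 0,"spin": 0,"jaw": 0}
    - {"dx": 0,"dy": 0.3,"dz": 0,"spin": 0,"jaw": 0}
    - {"dx": 0,"dy": 0,"dz": 0,"spin": 0,"jaw": 0}
    - {"dx": 0,"dy": 0,"dz": 0,"spin": 0,"jaw": 0}

```text
time_s: 13.47
position: [0.5797, 0.0035, 0.2139]
eef_rot: [[0.966, -0.253, -0.046], [-0.255, -0.967, -0.029], [-0.037, 0.04, -0.999]]
contact_force: [0.3, 1.1, -0.3]
opening: 0.0002
```

```bash
python3 -c "
from h import *
go(.5867,.0015,.122,-14.3)"
```

```text
t 13.47 pos [0.5797 0.0035 0.2139] yaw -14.77 tilt z [-0.0461 -0.0291 -0.9985] F [ 0.3  1.1 -0.3] op 0.0002
units dx dy dz [ 0.43 -0.14  3.66] spin -0.09
```

>>> drive_tool:
  commands:
    - {"dx": 0.15,"dy": -0.05,"dz": 0.4,"spin": -0.05,"jaw": 0}
    - {"dx": 0.15,"dy": -0.05,"dz": 0.5,"spin": -0.04,"jaw": 0}
    - {"dx": 0.13,"dy": 0,"dz": 0.5,"spin": 0,"jaw": 0}
    - {"dx": 0,"dy": 0,"dz": 0.5,"spin": 0,"jaw": 0}
    - {"dx": 0,"dy": 0,"dz": 0.5,"spin": 0,"jaw": 0}
    - {"dx": 0,"dy": 0,"dz": 0.3,"spin": 0,"jaw": 0}
    - {"dx": 0,"dy": 0,"dz": 0,"spin": 0,"jaw": 0}
    - {"dx": 0,"dy": 0,"dz": 0,"spin": 0,"jaw": 0}

```text
time_s: 14.13
position: [0.5891, 0.0044, 0.135]
eef_rot: [[0.97, -0.24, -0.05], [-0.242, -0.97, -0.029], [-0.041, 0.04, -0.998]]
contact_force: [0.6, 0.4, 0.8]
opening: -0.0003
```

```bash
python3 -c "
from h import *
go(.5867,.0015,.122,-14.3)
snap('top','t6');snap('scene','s6')
crop('s6',205,140,275,215,8,'a1');crop('t6',215,130,295,200,7,'a2')
a=cv2.imread('pics/a1.png');b=cv2.imread('pics/a2.png');cv2.imwrite('pics/b7.png',cv2.resize(np.hstack([cv2.resize(a,None,fx=490/a.shape[0],fy=490/a.shape[0]),b]),None,fx=.75,fy=.75))"
```

```text
t 14.13 pos [0.5891 0.0044 0.135 ] yaw -13.99 tilt z [-0.0496 -0.0291 -0.9983] F [0.6 0.4 0.8] op -0.0003
units dx dy dz [-0.04  0.11  0.53] spin 0.06
```

View pics/b7.png

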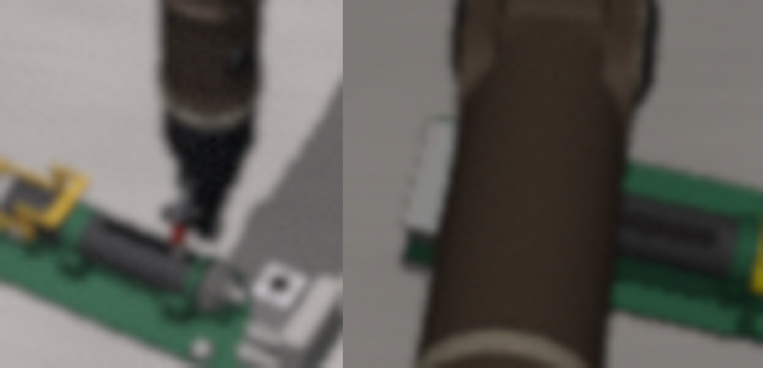

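>>> drive_tool:
  commands:
    - {"dx": -0.02,"dy": 0,"dz": 0.25,"spin": 0.03,"jaw": 0}
    - {"dx": -0.02,"dy": 0,"dz": 0.2,"spin": 0.03,"jaw": 0}
    - {"dx": 0,"dy": 0,"dz": 0,"spin": 0,"jaw": 0}
    - {"dx": 0,"dy": 0.1,"dz": 0,"spin": 0,"jaw": 0}
    - {"dx": 0,"dy": 0.1,"dz": 0,"spin": 0,"jaw": 0}

```text
time_s: 14.65
position: [0.5878, 0.0, 0.1256]
eef_rot: [[0.969, -0.245, -0.045], [-0.246, -0.969, -0.028], [-0.036, 0.038, -0.999]]
contact_force: [0.1, 0.4, 0.6]
opening: -0.0002
```

```bash
cat >> h.py <<'E'
def dr(ox=.5689,oy=-.0683,a=-14.3):
    s=sense(); p=np.array(s['position']); R=np.array(s['eef_rot']); a=np.radians(a); X=np.array([np.cos(a),np.sin(a)]);Y=np.array([-np.sin(a),np.cos(a)])
    d=p[:2]-[ox,oy]; F=np.array(s['contact_force'])
    print('t %.2f drv x %.1f y %.1f z %.1f mm | F drv x %.1f y %.1f z %.1f | yaw %.1f tilt %s op %.4f'%(s['time_s'],d@X*1e3,d@Y*1e3,p[2]*1e3,F[:2]@X,F[:2]@Y,F[2],np.degrees(np.arctan2(R[1,0],R[0,0])),R[:2,2].round(3),s['opening']))
E
python3 -c "
from h import *
dr()"
```

```text
t 14.65 drv x 1.4 y 70.9 z 125.6 mm | F drv x 0.0 y 0.4 z 0.6 | yaw -14.3 tilt [-0.045 -0.028] op -0.0002
```

>>> drive_tool:
  commands:
    - {"dx": 0,"dy": 0.15,"dz": 0.1,"spin": 0,"jaw": 0}
    - {"dx": 0,"dy": 0.15,"dz": 0.05,"spin": 0,"jaw": 0}
    - {"dx": 0,"dy": 0.15,"dz": 0,"spin": 0,"jaw": 0}

```text
time_s: 14.9
position: [0.5851, -0.0116, 0.1227]
eef_rot: [[0.969, -0.244, -0.043], [-0.246, -0.969, -0.027], [-0.035, 0.037, -0.999]]
contact_force: [1.1, 1.6, -1.3]
opening: -0.0
```

```bash
python3 -c "
from h import *
dr()"
```

```text
t 14.90 drv x 1.7 y 58.9 z 122.7 mm | F drv x 0.6 y 1.8 z -1.3 | yaw -14.2 tilt [-0.043 -0.027] op -0.0000
```

>>> drive_tool:
  commands:
    - {"dx": 0,"dy": 0.3,"dz": 0,"spin": 0,"jaw": 0}
    - {"dx": 0,"dy": 0.3,"dz": 0,"spin": 0,"jaw": 0}
    - {"dx": 0,"dy": 0.25,"dz": 0,"spin": 0,"jaw": 0}

```text
time_s: 15.15
position: [0.5804, -0.0299, 0.123]
eef_rot: [[0.969, -0.242, -0.041], [-0.243, -0.97, -0.023], [-0.035, 0.032, -0.999]]
contact_force: [2.3, 7.5, -4.5]
opening: -0.0001
```

```bash
python3 -c "
from h import *
dr()"
```

```text
t 15.15 drv x 1.6 y 40.1 z 123.0 mm | F drv x 0.3 y 7.9 z -4.5 | yaw -14.1 tilt [-0.041 -0.023] op -0.0001
```

>>> drive_tool:
  commands:
    - {"dx": 0,"dy": 0.2,"dz": 0,"spin": 0,"jaw": 0}
    - {"dx": 0,"dy": 0.2,"dz": 0,"spin": 0,"jaw": 0}

```text
time_s: 15.32
position: [0.5788, -0.0362, 0.123]
eef_rot: [[0.97, -0.24, -0.039], [-0.241, -0.97, -0.017], [-0.034, 0.026, -0.999]]
contact_force: [3.4, 10.8, -3.6]
opening: -0.0002
```

```bash
python3 -c "
from h import *
dr()"
```

```text
t 15.32 drv x 1.6 y 33.6 z 123.0 mm | F drv x 0.6 y 11.3 z -3.6 | yaw -13.9 tilt [-0.039 -0.017] op -0.0002
```

>>> drive_tool:
  commands:
    - {"dx": 0,"dy": 0,"dz": 0,"spin": 0,"jaw": 0}
    - {"dx": 0,"dy": 0,"dz": 0,"spin": 0,"jaw": 0}

```text
time_s: 15.48
position: [0.5796, -0.0329, 0.1231]
eef_rot: [[0.97, -0.238, -0.037], [-0.239, -0.971, -0.011], [-0.033, 0.019, -0.999]]
contact_force: [2.3, 7.9, -1.6]
opening: -0.0002
```

```bash
python3 -c "
from h import *
dr()"
```

```text
t 15.48 drv x 1.6 y 37.0 z 123.1 mm | F drv x 0.3 y 8.3 z -1.6 | yaw -13.8 tilt [-0.037 -0.011] op -0.0002
```

>>> drive_tool:
  commands:
    - {"dx": 0,"dy": 0.28,"dz": 0,"spin": 0,"jaw": 0}
    - {"dx": 0,"dy": 0.28,"dz": 0,"spin": 0,"jaw": 0}
    - {"dx": 0,"dy": 0.24,"dz": 0,"spin": 0,"jaw": 0}

```text
time_s: 15.73
position: [0.5773, -0.0415, 0.1232]
eef_rot: [[0.973, -0.23, -0.033], [-0.23, -0.973, 0.002], [-0.033, 0.005, -0.999]]
contact_force: [3.7, 14.9, -3.0]
opening: 0.0005
```

```bash
python3 -c "
from h import *
dr()"
```

```text
t 15.73 drv x 1.5 y 28.0 z 123.2 mm | F drv x -0.1 y 15.3 z -3.0 | yaw -13.3 tilt [-0.033  0.002] op 0.0005
```

>>> drive_tool:
  commands:
    - {"dx": 0,"dy": 0.24,"dz": 0,"spin": 0,"jaw": 0}
    - {"dx": 0,"dy": 0.22,"dz": 0,"spin": 0,"jaw": 0}

```text
time_s: 15.9
position: [0.5765, -0.0443, 0.1233]
eef_rot: [[0.974, -0.224, -0.03], [-0.224, -0.975, 0.013], [-0.032, -0.006, -0.999]]
contact_force: [4.3, 14.8, -4.1]
opening: 0.0001
```

```bash
python3 -c "
from h import *
dr()"
```

```text
t 15.90 drv x 1.5 y 25.1 z 123.3 mm | F drv x 0.5 y 15.4 z -4.1 | yaw -12.9 tilt [-0.03   0.013] op 0.0001
```

>>> drive_tool:
  commands:
    - {"dx": 0,"dy": 0.24,"dz": 0,"spin": 0.1,"jaw": 0}

```text
time_s: 15.98
position: [0.5763, -0.0455, 0.1234]
eef_rot: [[0.973, -0.229, -0.028], [-0.228, -0.973, 0.019], [-0.031, -0.012, -0.999]]
contact_force: [4.6, 16.2, -3.2]
opening: 0.0002
```

```bash
python3 -c "
from h import *
dr()"
```

```text
t 15.98 drv x 1.5 y 24.0 z 123.4 mm | F drv x 0.5 y 16.8 z -3.2 | yaw -13.2 tilt [-0.028  0.019] op 0.0002
```

>>> drive_tool:
  commands:
    - {"dx": 0,"dy": 0.24,"dz": 0,"spin": 0.1,"jaw": 0}

```text
time_s: 16.07
position: [0.5761, -0.0465, 0.1235]
eef_rot: [[0.972, -0.234, -0.026], [-0.233, -0.972, 0.025], [-0.031, -0.018, -0.999]]
contact_force: [4.5, 15.6, -2.9]
opening: -0.0003
```

```bash
python3 -c "
from h import *
dr()"
```

```text
t 16.07 drv x 1.6 y 22.9 z 123.5 mm | F drv x 0.5 y 16.2 z -2.9 | yaw -13.5 tilt [-0.026  0.025] op -0.0003
```

>>> drive_tool:
  commands:
    - {"dx": 0,"dy": 0.27,"dz": 0,"spin": 0.1,"jaw": 0}

```text
time_s: 16.15
position: [0.5758, -0.0478, 0.1235]
eef_rot: [[0.971, -0.239, -0.024], [-0.238, -0.971, 0.031], [-0.031, -0.024, -0.999]]
contact_force: [5.1, 16.0, -2.4]
opening: 0.0
```

```bash
python3 -c "
from h import *
dr()"
```

```text
t 16.15 drv x 1.6 y 21.5 z 123.5 mm | F drv x 1.0 y 16.8 z -2.4 | yaw -13.8 tilt [-0.024  0.031] op 0.0000
```

>>> drive_tool:
  commands:
    - {"dx": 0,"dy": 0.27,"dz": 0,"spin": 0.1,"jaw": 0}

```text
time_s: 16.23
position: [0.5755, -0.0491, 0.1236]
eef_rot: [[0.97, -0.243, -0.022], [-0.243, -0.969, 0.037], [-0.03, -0.031, -0.999]]
contact_force: [4.7, 17.0, -1.8]
opening: -0.0004
```

```bash
python3 -c "
from h import *
dr()"
```

```text
t 16.23 drv x 1.7 y 20.2 z 123.6 mm | F drv x 0.3 y 17.6 z -1.8 | yaw -14.0 tilt [-0.022  0.037] op -0.0004
```

>>> drive_tool:
  commands:
    - {"dx": 0,"dy": 0,"dz": 0,"spin": 0,"jaw": 0}

```text
time_s: 16.32
position: [0.5763, -0.0459, 0.1237]
eef_rot: [[0.97, -0.242, -0.02], [-0.241, -0.97, 0.042], [-0.03, -0.036, -0.999]]
contact_force: [4.1, 11.5, -4.8]
opening: -0.0002
```

```bash
python3 -c "
from h import *
dr()"
```

```text
t 16.32 drv x 1.6 y 23.5 z 123.7 mm | F drv x 1.1 y 12.2 z -4.8 | yaw -13.9 tilt [-0.02   0.042] op -0.0002
```

>>> drive_tool:
  commands:
    - {"dx": 0,"dy": 0.32,"dz": 0,"spin": 0.05,"jaw": 0}
    - {"dx": 0,"dy": 0.32,"dz": 0,"spin": 0.05,"jaw": 0}

```text
time_s: 16.48
position: [0.5753, -0.0499, 0.1238]
eef_rot: [[0.97, -0.241, -0.016], [-0.24, -0.969, 0.055], [-0.029, -0.049, -0.998]]
contact_force: [4.6, 16.7, -1.3]
opening: -0.0002
```

```bash
python3 -c "
from h import *
dr()"
```

```text
t 16.48 drv x 1.7 y 19.4 z 123.8 mm | F drv x 0.3 y 17.3 z -1.3 | yaw -13.9 tilt [-0.016  0.055] op -0.0002
```

>>> drive_tool:
  commands:
    - {"dx": 0,"dy": 0.28,"dz": 0,"spin": 0.05,"jaw": 0}

```text
time_s: 16.57
position: [0.5749, -0.0514, 0.1239]
eef_rot: [[0.97, -0.241, -0.015], [-0.24, -0.969, 0.061], [-0.029, -0.056, -0.998]]
contact_force: [5.1, 16.1, -1.0]
opening: 0.0002
```

```bash
python3 -c "
from h import *
dr()"
```

```text
t 16.57 drv x 1.7 y 17.9 z 123.9 mm | F drv x 0.9 y 16.9 z -1.0 | yaw -13.9 tilt [-0.015  0.061] op 0.0002
```

>>> drive_tool:
  commands:
    - {"dx": 0,"dy": 0.28,"dz": 0,"spin": 0.05,"jaw": 0}

```text
time_s: 16.65
position: [0.5746, -0.0528, 0.1239]
eef_rot: [[0.97, -0.241, -0.013], [-0.24, -0.968, 0.067], [-0.029, -0.062, -0.998]]
contact_force: [5.4, 16.3, -1.7]
opening: 0.0001
```

```bash
python3 -c "
from h import *
dr()"
```

```text
t 16.65 drv x 1.7 y 16.4 z 123.9 mm | F drv x 1.2 y 17.1 z -1.7 | yaw -13.9 tilt [-0.013  0.067] op 0.0001
```

>>> drive_tool:
  commands:
    - {"dx": 0,"dy": 0,"dz": 0,"spin": 0,"jaw": 0}

```text
time_s: 16.73
position: [0.5753, -0.0497, 0.1242]
eef_rot: [[0.971, -0.239, -0.011], [-0.238, -0.969, 0.072], [-0.028, -0.067, -0.997]]
contact_force: [5.8, 11.6, -5.6]
opening: 0.0002
```

```bash
python3 -c "
from h import *
dr()"
```

```text
t 16.73 drv x 1.6 y 19.6 z 124.2 mm | F drv x 2.7 y 12.7 z -5.6 | yaw -13.8 tilt [-0.011  0.072] op 0.0002
```

>>> drive_tool:
  commands:
    - {"dx": 0,"dy": 0,"dz": 0,"spin": 0,"jaw": 0}

```text
time_s: 16.82
position: [0.5763, -0.0457, 0.1243]
eef_rot: [[0.972, -0.236, -0.01], [-0.235, -0.969, 0.077], [-0.028, -0.072, -0.997]]
contact_force: [5.9, 12.4, -5.1]
opening: 0.0
```

```bash
python3 -c "
from h import *
dr()"
```

```text
t 16.82 drv x 1.6 y 23.7 z 124.3 mm | F drv x 2.6 y 13.4 z -5.1 | yaw -13.6 tilt [-0.01   0.077] op 0.0000
```

>>> drive_tool:
  commands:
    - {"dx": 0,"dy": 0.38,"dz": 0,"spin": 0.08,"jaw": 0}
    - {"dx": 0,"dy": 0.38,"dz": 0,"spin": 0.08,"jaw": 0}
    - {"dx": 0,"dy": 0.36,"dz": 0,"spin": 0.05,"jaw": 0}

```text
time_s: 17.07
position: [0.5741, -0.0552, 0.1242]
eef_rot: [[0.971, -0.239, -0.005], [-0.238, -0.966, 0.097], [-0.028, -0.093, -0.995]]
contact_force: [2.7, 18.2, 2.7]
opening: -0.0003
```

```bash
python3 -c "
from h import *
dr()"
```

```text
t 17.07 drv x 1.8 y 14.0 z 124.2 mm | F drv x -1.9 y 18.3 z 2.7 | yaw -13.8 tilt [-0.005  0.097] op -0.0003
```

>>> drive_tool:
  commands:
    - {"dx": 0,"dy": 0.28,"dz": 0,"spin": 0.05,"jaw": 0}

```text
time_s: 17.15
position: [0.5736, -0.0568, 0.1244]
eef_rot: [[0.971, -0.239, -0.003], [-0.238, -0.966, 0.104], [-0.028, -0.1, -0.995]]
contact_force: [4.1, 17.0, 0.6]
opening: -0.0
```

```bash
python3 -c "
from h import *
dr()"
```

```text
t 17.15 drv x 1.7 y 12.3 z 124.4 mm | F drv x -0.2 y 17.5 z 0.6 | yaw -13.8 tilt [-0.003  0.104] op -0.0000
```

>>> drive_tool:
  commands:
    - {"dx": 0,"dy": -0.05,"dz": 0,"spin": 0,"jaw": 0}

```text
time_s: 17.23
position: [0.5743, -0.0536, 0.1249]
eef_rot: [[0.971, -0.238, -0.002], [-0.236, -0.966, 0.107], [-0.027, -0.104, -0.994]]
contact_force: [0.6, -0.5, 0.2]
opening: 0.0
```

```bash
python3 -c "
from h import *
dr()"
```

```text
t 17.23 drv x 1.6 y 15.6 z 124.9 mm | F drv x 0.7 y -0.3 z 0.2 | yaw -13.7 tilt [-0.002  0.107] op 0.0000
```

The load has dropped to zero after easing 3 mm, so the sear has caught. I back off forward and up.

>>> drive_tool:
  commands:
    - {"dx": 0,"dy": -0.15,"dz": 0,"spin": 0,"jaw": 0}
    - {"dx": 0,"dy": -0.2,"dz": 0,"spin": 0,"jaw": 0}
    - {"dx": 0,"dy": -0.2,"dz": 0,"spin": 0,"jaw": 0}
    - {"dx": 0,"dy": -0.1,"dz": 0,"spin": 0,"jaw": 0}
    - {"dx": 0,"dy": 0,"dz": 0,"spin": 0,"jaw": 0}

```text
time_s: 17.65
position: [0.5777, -0.0399, 0.1273]
eef_rot: [[0.971, -0.24, -0.002], [-0.238, -0.965, 0.105], [-0.027, -0.101, -0.994]]
contact_force: [-0.1, -0.2, 1.1]
opening: -0.0001
```

```bash
python3 -c "
from h import *
dr()
snap('scene','s7')
crop('s7',180,130,285,225,7,'b8')"
```

```text
t 17.65 drv x 1.5 y 29.7 z 127.3 mm | F drv x -0.0 y -0.2 z 1.1 | yaw -13.8 tilt [-0.002  0.105] op -0.0001
```

View pics/b8.png

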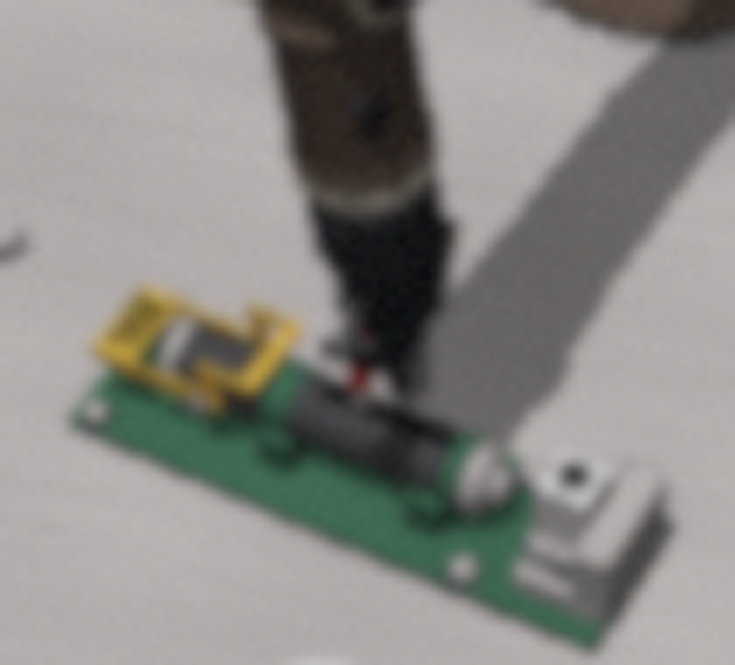

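>>> drive_tool:
  commands:
    - {"dx": 0,"dy": -0.05,"dz": -0.4,"spin": 0,"jaw": 0}
    - {"dx": 0,"dy": 0,"dz": -0.5,"spin": 0,"jaw": 0}
    - {"dx": 0,"dy": 0,"dz": -0.6,"spin": 0,"jaw": 0}
    - {"dx": 0,"dy": 0,"dz": -0.6,"spin": 0,"jaw": 0}
    - {"dx": 0,"dy": 0,"dz": -0.5,"spin": 0,"jaw": 0}
    - {"dx": 0,"dy": 0,"dz": 0,"spin": 0,"jaw": 0}

```text
time_s: 18.2
position: [0.5776, -0.049, 0.1988]
eef_rot: [[0.97, -0.243, -0.002], [-0.242, -0.965, 0.102], [-0.027, -0.099, -0.995]]
contact_force: [0.3, -0.1, -0.2]
opening: 0.0001
```

```bash
cat >> h.py <<'E'
def dgo(x,y,z,ox=.5689,oy=-.0683,a=-14.3):
    a=np.radians(a); go(ox+x*np.cos(a)-y*np.sin(a),oy+x*np.sin(a)+y*np.cos(a),z,-14.3)
E
python3 -c "
from h import *
dr(); dgo(0,-.178,.18)"
```

```text
t 18.20 drv x 3.6 y 20.9 z 198.8 mm | F drv x 0.4 y -0.0 z -0.2 | yaw -14.0 tilt [-0.002  0.102] op 0.0001
t 18.2 pos [ 0.5776 -0.049   0.1988] yaw -13.98 tilt z [-0.002   0.1024 -0.9947] F [ 0.3 -0.1 -0.2] op 0.0001
units dx dy dz [-0.17  7.99 -0.03] spin 0.06
```

>>> drive_tool:
  commands:
    - {"dx": -0.02,"dy": 0.4,"dz": 0,"spin": 0.03,"jaw": 0}
    - {"dx": -0.02,"dy": 0.6,"dz": 0,"spin": 0.03,"jaw": 0}
    - {"dx": -0.02,"dy": 0.6,"dz": 0,"spin": 0,"jaw": 0}
    - {"dx": -0.02,"dy": 0.6,"dz": 0,"spin": 0,"jaw": 0}
    - {"dx": -0.02,"dy": 0.6,"dz": 0,"spin": 0,"jaw": 0}
    - {"dx": -0.02,"dy": 0.6,"dz": 0,"spin": 0,"jaw": 0}
    - {"dx": 0,"dy": 0.6,"dz": 0,"spin": 0,"jaw": 0}
    - {"dx": 0,"dy": 0.6,"dz": 0,"spin": 0,"jaw": 0}
    - {"dx": 0,"dy": 0.6,"dz": 0,"spin": 0,"jaw": 0}
    - {"dx": 0,"dy": 0.6,"dz": 0,"spin": 0,"jaw": 0}
    - {"dx": 0,"dy": 0.6,"dz": 0,"spin": 0,"jaw": 0}
    - {"dx": 0,"dy": 0.3,"dz": 0,"spin": 0,"jaw": 0}
    - {"dx": 0,"dy": 0,"dz": 0,"spin": 0,"jaw": 0}
    - {"dx": 0,"dy": 0,"dz": 0,"spin": 0,"jaw": 0}

```text
time_s: 19.37
position: [0.5227, -0.2259, 0.1782]
eef_rot: [[0.967, -0.256, -0.007], [-0.254, -0.962, 0.101], [-0.033, -0.096, -0.995]]
contact_force: [0.8, 0.6, -0.5]
opening: 0.0
```

```bash
python3 -c "
from h import *
dr(); dgo(0,-.177,.085)"
```

```text
t 19.37 drv x -5.8 y -164.1 z 178.2 mm | F drv x 0.6 y 0.7 z -0.5 | yaw -14.7 tilt [-0.007  0.101] op 0.0000
t 19.37 pos [ 0.5227 -0.2259  0.1782] yaw -14.7 tilt z [-0.0073  0.1011 -0.9949] F [ 0.8  0.6 -0.5] op 0.0
units dx dy dz [0.36 0.87 3.65] spin -0.08
```

>>> drive_tool:
  commands:
    - {"dx": 0.12,"dy": 0.2,"dz": 0.3,"spin": -0.04,"jaw": 0}
    - {"dx": 0.12,"dy": 0.3,"dz": 0.5,"spin": -0.04,"jaw": 0}
    - {"dx": 0.1,"dy": 0.3,"dz": 0.5,"spin": 0,"jaw": 0}
    - {"dx": 0,"dy": 0,"dz": 0.5,"spin": 0,"jaw": 0}
    - {"dx": 0,"dy": 0,"dz": 0.5,"spin": 0,"jaw": 0}
    - {"dx": 0,"dy": 0,"dz": 0.2,"spin": 0,"jaw": 0}
    - {"dx": 0,"dy": 0,"dz": 0,"spin": 0,"jaw": 0}
    - {"dx": 0,"dy": 0,"dz": 0,"spin": 0,"jaw": 0}

```text
time_s: 20.03
position: [0.5261, -0.2396, 0.1037]
eef_rot: [[0.97, -0.243, -0.011], [-0.241, -0.965, 0.103], [-0.036, -0.097, -0.995]]
contact_force: [-1.0, -0.5, 0.2]
opening: -0.0003
```

```bash
python3 -c "
from h import *
dr(); dgo(0,-.177,.085)
snap('top','t8');snap('scene','s8')
crop('s8',180,120,285,225,5,'a1');crop('t8',220,130,325,210,7,'a2')
a=cv2.imread('pics/a1.png');b=cv2.imread('pics/a2.png');cv2.imwrite('pics/b9.png',cv2.resize(np.hstack([cv2.resize(a,(560,560)),b]),None,fx=.61,fy=.61))"
```

```text
t 20.03 drv x 0.9 y -176.6 z 103.7 mm | F drv x -0.9 y -0.7 z 0.2 | yaw -13.9 tilt [-0.011  0.103] op -0.0003
t 20.03 pos [ 0.5261 -0.2396  0.1037] yaw -13.93 tilt z [-0.0113  0.1032 -0.9946] F [-1.  -0.5  0.2] op -0.0003
units dx dy dz [-0.01  0.09  0.74] spin 0.07
```

View pics/b9.png

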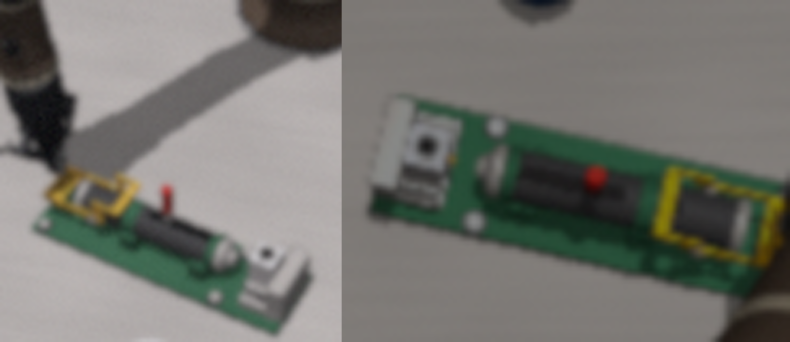

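The pictures show the pin proud and facing the punch at ≈(454,158) in the right panel. The handle is held back at (597,178), and the gripper is above the paddle. I press now.

>>> drive_tool:
  commands:
    - {"dx": 0,"dy": 0.05,"dz": 0.3,"spin": 0,"jaw": 0}
    - {"dx": 0,"dy": 0.04,"dz": 0.3,"spin": 0,"jaw": 0}
    - {"dx": 0,"dy": 0,"dz": 0.2,"spin": 0,"jaw": 0}

```text
time_s: 20.38
position: [0.5275, -0.2407, 0.0855]
eef_rot: [[0.97, -0.242, -0.005], [-0.24, -0.965, 0.101], [-0.029, -0.097, -0.995]]
contact_force: [0.1, -0.3, 0.7]
opening: -0.0003
```

```bash
python3 -c "
from h import *
dr()"
```

```text
t 20.38 drv x 2.5 y -177.3 z 85.5 mm | F drv x 0.2 y -0.3 z 0.7 | yaw -13.9 tilt [-0.005  0.101] op -0.0003
```

>>> drive_tool:
  commands:
    - {"dx": 0,"dy": 0,"dz": 0.2,"spin": 0,"jaw": 0}
    - {"dx": 0,"dy": 0,"dz": 0.2,"spin": 0,"jaw": 0}

```text
time_s: 20.55
position: [0.5276, -0.241, 0.0754]
eef_rot: [[0.97, -0.243, -0.004], [-0.241, -0.965, 0.099], [-0.028, -0.096, -0.995]]
contact_force: [-3.3, -3.8, 9.5]
opening: 0.0001
```

```bash
python3 -c "
from h import *
dr()"
```

```text
t 20.55 drv x 2.6 y -177.5 z 75.4 mm | F drv x -2.2 y -4.4 z 9.5 | yaw -14.0 tilt [-0.004  0.099] op 0.0001
```

>>> drive_tool:
  commands:
    - {"dx": 0,"dy": 0,"dz": 0.25,"spin": 0,"jaw": 0}
    - {"dx": 0,"dy": 0,"dz": 0.25,"spin": 0,"jaw": 0}

```text
time_s: 20.72
position: [0.5279, -0.2408, 0.0628]
eef_rot: [[0.97, -0.243, -0.002], [-0.242, -0.965, 0.098], [-0.026, -0.095, -0.995]]
contact_force: [0.1, -0.3, 1.9]
opening: -0.0
```

```bash
python3 -c "
from h import *
dr()"
```

```text
t 20.72 drv x 2.9 y -177.3 z 62.8 mm | F drv x 0.1 y -0.3 z 1.9 | yaw -14.0 tilt [-0.002  0.098] op -0.0000
```

>>> drive_tool:
  commands:
    - {"dx": 0,"dy": 0,"dz": -0.3,"spin": 0,"jaw": 0}
    - {"dx": 0,"dy": 0,"dz": -0.5,"spin": 0,"jaw": 0}
    - {"dx": 0,"dy": 0,"dz": -0.6,"spin": 0,"jaw": 0}
    - {"dx": 0,"dy": 0,"dz": -0.6,"spin": 0,"jaw": 0}
    - {"dx": 0,"dy": 0,"dz": -0.6,"spin": 0,"jaw": 0}
    - {"dx": 0,"dy": 0,"dz": -0.4,"spin": 0,"jaw": 0}
    - {"dx": 0,"dy": 0,"dz": 0,"spin": 0,"jaw": 0}
    - {"dx": 0,"dy": 0,"dz": 0,"spin": 0,"jaw": 0}

```text
time_s: 21.38
position: [0.5276, -0.2477, 0.144]
eef_rot: [[0.97, -0.243, -0.004], [-0.242, -0.965, 0.1], [-0.028, -0.096, -0.995]]
contact_force: [0.4, 0.2, -0.8]
opening: 0.0002
```

```bash
python3 -c "
from h import *
dr()
snap('top','t9');snap('scene','s9')
crop('s9',180,120,285,225,5,'a1');crop('t9',220,130,325,210,7,'a2');crop('t9',220,140,280,185,12,'c9')
a=cv2.imread('pics/a1.png');b=cv2.imread('pics/a2.png');cv2.imwrite('pics/b10.png',cv2.resize(np.hstack([cv2.resize(a,(560,560)),b]),None,fx=.61,fy=.61))"
```

```text
t 21.38 drv x 4.3 y -184.1 z 144.0 mm | F drv x 0.3 y 0.3 z -0.8 | yaw -14.0 tilt [-0.004  0.1  ] op 0.0002
```

View pics/b10.png

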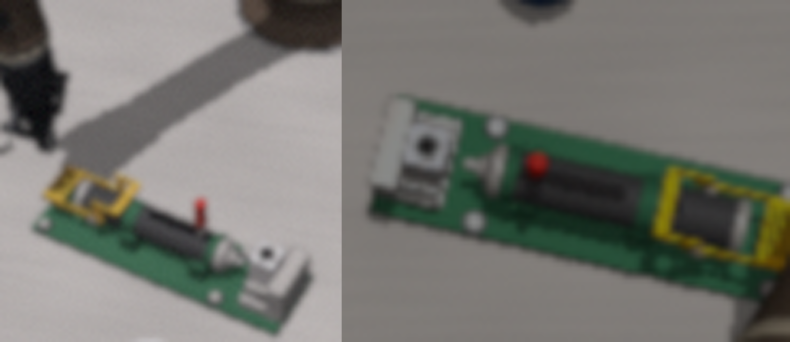

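View pics/c9.png

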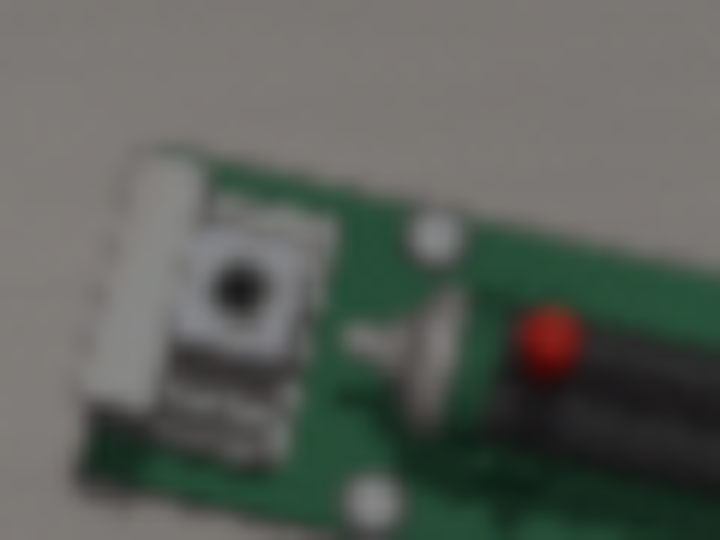

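The handle is forward again at its rest position, (551,342) in the close-up. The brass pin no longer shows at the coupling's punch side, and the coupling sits against the anvil. I hand in the job.

```bash
python3 -c "
from h import *
print(job_done())"
```

```text
the job is handed in; nothing more can be done
None
```

I stood the proud-pin coupling in the nest, cocked the driver, fired it and handed the job in at about 21 s. The hand-in reports no verdict, so this rests on my own checks.

**What I did**
- **Coupling:** It first touched a cheek edge. I shifted it 2 mm and lowered it to the floor of the nest. I pushed it against the anvil until I felt about 6 N, then let go.
- **Handle:** I drew it back with the shut fingers hooked in front of it, easing off now and then to test the sear. Three tests still showed 12 to 13 N. At about 52 mm drawn, easing 3 mm took the load to zero, and the handle stayed back after I moved away. The pull never read above about 18 N, with no sharp rise that would mean the buffer.
- **Sear lever:** The load rose to 9.5 N and then dropped, which is the trip. The tool is now clear of the driver.

**Last checks**
- **Pin and coupling:** The pin faced the punch and stood proud before the shot. Afterwards no brass shows on that side, and the coupling is upright against the anvil.
- **Handle:** It is forward at its rest position.
- **Force:** The wrist reads less than 1 N.

**Limits and disagreements**
- **Pin depth:** I judged flushness only from the picture, at about 3.6 mm per pixel; I did not measure it.
- **Cameras:** The two cameras disagreed by up to about 6 mm on the driver's position. I settled it by touch.
- **Tool tilt:** The tool leaned by about 6 degrees by the end, but this did not affect the job.

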